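# Change over and lock the relay test rail

## Task

Change the relay test rail over to the 45 mm modules: free the clamp knob, draw the stop back, lift the 36 mm module left from the last run off the rail and stand it on the bench, set every 45 mm wide module down over the rail (none of the 36 mm or 54 mm look-alikes), push the stop up so that they stand side by side without gaps between end block and stop, and turn the knob to lock it. Then roll the thumbwheel of the count unit until its window shows the number of modules on the rail. Leave the other modules where they lie.

Things in the scene. Friction and masses are not known exactly. Their poses are not given: they have to be found in the camera images.
- module_a1: WANTED size (2 to 4 are there). Grey relay module 45 mm wide (y), 90 mm long (x), 62 mm high, about 180 g; origin: centre of underside, z up. Shoulders 36 mm high; nose 44 mm long in x, full width, 36 to 62 mm high (grip it along x; black top, green stripe). Underside: channel along y, 41 mm wide, 9.5 mm deep, that goes over the rail. Either way round.
- module_a2: WANTED size (2 to 4 are there). Grey relay module 45 mm wide (y), 90 mm long (x), 62 mm high, about 180 g; origin: centre of underside, z up. Shoulders 36 mm high; nose 44 mm long in x, full width, 36 to 62 mm high (grip it along x; black top, green stripe). Underside: channel along y, 41 mm wide, 9.5 mm deep, that goes over the rail. Either way round.
- module_a3: WANTED size (2 to 4 are there). Grey relay module 45 mm wide (y), 90 mm long (x), 62 mm high, about 180 g; origin: centre of underside, z up. Shoulders 36 mm high; nose 44 mm long in x, full width, 36 to 62 mm high (grip it along x; black top, green stripe). Underside: channel along y, 41 mm wide, 9.5 mm deep, that goes over the rail. Either way round.
- module_a4: WANTED size (2 to 4 are there). Grey relay module 45 mm wide (y), 90 mm long (x), 62 mm high, about 180 g; origin: centre of underside, z up. Shoulders 36 mm high; nose 44 mm long in x, full width, 36 to 62 mm high (grip it along x; black top, green stripe). Underside: channel along y, 41 mm wide, 9.5 mm deep, that goes over the rail. Either way round.
- module_n1: Wrong-size look-alike, stays. Grey relay module 36 mm wide (y), 90 mm long (x), 62 mm high, about 144 g; origin: centre of underside, z up. Shoulders 36 mm high; nose 44 mm long in x, full width, 36 to 62 mm high (grip it along x; black top, green stripe). Underside: channel along y, 41 mm wide, 9.5 mm deep, that goes over the rail. Either way round.
- module_w1: Wrong-size look-alike, stays. Grey relay module 54 mm wide (y), 90 mm long (x), 62 mm high, about 216 g; origin: centre of underside, z up. Shoulders 36 mm high; nose 44 mm long in x, full width, 36 to 62 mm high (grip it along x; black top, green stripe). Underside: channel along y, 41 mm wide, 9.5 mm deep, that goes over the rail. Either way round.
- module_n2: Left on the rail from the last run. Grey relay module 36 mm wide (y), 90 mm long (x), 62 mm high, about 144 g; origin: centre of underside, z up. Shoulders 36 mm high; nose 44 mm long in x, full width, 36 to 62 mm high (grip it along x; black top, green stripe). Underside: channel along y, 41 mm wide, 9.5 mm deep, that goes over the rail. Either way round.
- test_rail: test rail fixture, fixed: aluminium plate 124 (x) x 370 (y) x 8 mm, origin: centre of its underside. Along y at x = 0 a steel rail 35 mm wide, top at z 15.5 mm. Modules stand with their feet on the plate (their origin at z 8 mm), x along this x, the rail in their channel (3 mm play each side). At the +y end a grey end block 96 x 25 mm, top at z 50 mm
- end_face (a point): on the end block's inner face, 145 mm along +y from the fixture's origin, on the rail's centre line, at the plate's top; axes as the fixture
- stop (a joint): sliding stop: gap in m between end block and stop face, 0 to 0.238; grows as it is drawn to the fixture's -y. Free, it slides with about 1 N and can be moved by its knob; clamped, it holds firmly, 20 N and more
- stop_face (a point): on the stop's face towards the end block, on the rail's centre line, at the plate's top; axes as the fixture. The stop is a grey block 96 (x) x 72 mm (y, all behind the face), top 50 mm above the plate's underside; the knob's axis is 48 mm behind the face
- clamp_knob (a joint): clamp knob on the stop, rad: 0 free (bar along the rail), 1.4 fully locked (bar nearly across it), end stops at both. Clockwise from above locks: a screw presses a pad on the rail, harder the farther it turns. About 0.2 N m; stays where left. Free below 0.2, locked above 1.15
- knob_grip (a point): on the knob's axis, 70 mm above the plate's underside. Red bar 14 mm thick (x here) and 46 mm long (y here; frame turns with the knob), top 11 mm above this point, standing on a black collar of radius 19 mm whose top is 14 mm below this point
- count_unit: count unit, fixed: white housing 112 (x) x 90 mm (y), origin: centre of its underside. Front (-x) a hood 83 mm high with a 45 degree sloping face and a window; behind it, from x -21 to +50 mm, a flat deck 46 mm high with the thumbwheel standing out of its middle
- window (a point): centre of the window in the count unit's sloping front, where one digit of the wheel is read
- thumbwheel (a joint): thumbwheel, rad: the window shows digit d at 0.6283 d (0 to 9, end stops beyond). Grows when the wheel's top is rolled away from the unit's front (to its +x), falls when rolled to the front. A detent of about 0.1 N m pulls it to whole digits
- wheel_axle (a point): centre of the thumbwheel, 42 mm above the unit's underside, 5 mm in front of its origin; axle along the unit's y. Black wheel, radius 40 mm, 20 mm wide, knurled rim with white digits; exposed from 16 mm in front of the axle rearwards; its rim can be pinched on its flat sides

How it is judged:
By the outcome, as a careful person would: the job done as asked, in the order asked, and still so for the second after the job is handed in, with the robot touching nothing.
Of module_a1, module_a2, module_a3, module_a4 only 2 to 4 are there at a start; the rules pass over those that are not, and their reading is None.
Of module_n1, module_w1 only 1 to 2 are there at a start; the rules pass over those that are not, and their reading is None.
At some moment in a run one of module_a1, module_a2, module_a3, module_a4 may be knocked a few centimetres aside while the robot is not near it.
Once in a run the grip may slacken for a moment while it holds something.
It also fails if it takes over 210 s, if anything falls off the work surface, if the arm or the gripper's body presses on something with over 40 N, if the wrist force passes 120 N, or if a joint passes its speed limit or range.

## Robot

A 7-joint arm with a two-finger parallel gripper is mounted at the origin on a cart in front of the work surface, level with it; the furniture and walls round the work are solid. World frame = base frame: x ahead of the robot, y to its left, z up, the work surface at z = 0. Lengths are in m, angles in rad, forces in N, time in s.
With the tool pointing down it reaches from about 0.425 to 0.875 m from the base axis. Payload 4.7 kg.
Tool frame: the origin (TCP) lies midway between the tips of the shut fingers; the grasp point (between the pads) lies 19 mm behind it; z points along the fingers, y is the line along which they close (so a half turn about z gives the same grasp; the last joint's range is limited). The gripper opens to 87 mm and grips with 3 to 60 N. Pads are 19 mm wide; open, the fingers measure 117 mm over their backs; the gripper's body (75 mm by 190 mm) begins 51 mm behind the grasp point.
Start: joints at [-1.211, 0.321, -0.07, 1.45, 0.023, 1.371, -0.057], TCP at [0.22, 0.612, 0.223] pointing down, gripper open.
Joint ranges: [-2.86, 2.86], [-0.3, 2.09], [-1.38, 1.24], [0.06, 2.45], [-1.56, 4.7], [0.09, 2.05], [-2.69, 2.69]. Speed limits (rad/s): [2.57, 2.57, 3.14, 3.14, 3.14, 3.14, 3.14].

## Interface

Orientations are given as a rotation vector (axis times angle).
In Python, from bench import ctrl gives the robot as it stands. The module is installed in compiled form; this text tells all that it offers.
- The arm moves only by the shell command python3 -m handwheel 'ROWS' [FORCE]. ROWS is JSON, a list of rows, each a list of 7 numbers: the finger opening in m, from 0 to 0.087, then the shift along the tool's x, y, z in m, then the turn, a rotation vector about the tool's x, y, z in degrees. A call has 1 to 12 rows; each row shifts and turns the commanded pose from where the row before left it, along the tool's axes as they then stand; what a row does not reach is not made up. A row lasts 1/8 s, in which the tool goes at most 62.5 mm and 10.7 degrees, less where a joint would pass 70% of its speed; a pose out of reach is approached as far as the arm can. A call is refused whole if a number of a shift passes 0.0625 or a number of a turn 10.7, either way. A call with a gripper value outside its range is refused whole. The fingers move at their own pace and stop on an object; FORCE is the grip in N (left out, the last holds). Time passes only in rows, so rows that do not move let the fingers close. It gives the time, the measured TCP pose, the force, the opening and the grip force at its end, in the units of the state.
- ctrl.get_state(): the state, without advancing time (a new reading comes with each control period).
- ctrl.get_image(name): name is "scene" or "side" or "wrist"; returns (picture, depth): 420x560x3 uint8, blue, green, red; 420x560 float32, m along the optical axis (not along the pixel's ray), 0 where there is no reading.
- ctrl.camera_info(name): a dict with "intrinsics" (3x3 intrinsics, pixels), "D" ([k1, k2, p1, p2, k3] as OpenCV has them; the pictures are not rectified), "R" (3x3) and "t" (3): a world point X has camera coordinates R X + t. Camera axes: x right, y down, z forward; pixel columns grow to the right and rows downward; lengths in m; the calibration is good to about 2 mm. A picture is of the moment at which its call begins: read the wrist's pose just before it. camera_info takes no time and is no camera call; for the wrist camera it gives the pose at the moment of the call.
- ctrl.close_job(): hands the job in; it is judged then, once.
The state is a dict: "time": time; "joint_positions": joint angles; "qd": joint speeds; "joint_torque": joint torques, N m; "position": TCP position; "tool_rot": TCP orientation; "ft_force": force on the tool from outside, world axes, zero at the start; "torque": the same for the moment, N m; "grip_width": opening from 0.0 (shut) to 1.0 (fully open); "grip_force": force on a finger pad.
Only numpy, scipy, OpenCV 4.12 (cv2) and the standard library are available. Lean on these libraries where they do the work, as an engineer would, in place of code of your own. Each camera call takes 0.05 s, during which the arm holds its last target. There are 200 camera calls.

## Working session

There is one attempt and no reset: what is moved stays moved. The work goes in short steps, Python scripts to look and compute and a shell command to move; the robot and the scene stay as the last step left them, time stands still between calls to the robot, and variables do not carry over. Pictures are saved under pics/ and viewed, at most 15 in all, crops included, and the job is handed in when it is done.

```bash
mkdir -p pics
cat > h.py <<'E'
import numpy as np, cv2, json
from bench import ctrl
from scipy.spatial.transform import Rotation as Rn
def grab(name):
    ci=ctrl.camera_info(name); im,d=ctrl.get_image(name)
    return im,d,{k:np.array(ci[k],float) for k in("intrinsics","D","R","t")}
def world(d,ci):
    h,w=d.shape
    u,v=np.meshgrid(np.arange(w),np.arange(h))
    p=cv2.undistortPoints(np.stack([u,v],-1).reshape(-1,1,2).astype(np.float64),ci["intrinsics"],ci["D"]).reshape(h,w,2)
    c=np.dstack([p,np.ones((h,w))])*d[...,None]
    return (c-ci["t"])@ci["R"]
def st():
    s=ctrl.get_state()
    return s
E
python3 - <<'E'
from h import *
s=st()
print({k:np.round(v,3).tolist() for k,v in s.items()})
for n in("scene","side","wrist"):
    im,d,ci=grab(n); cv2.imwrite(f"pics/{n}0.png",im); np.savez(f"pics/{n}0.npz",im=im,d=d,**ci)
    print(n,-ci["R"].T@ci["t"],ci["R"].round(2).tolist())
a=cv2.imread("pics/scene0.png");b=cv2.imread("pics/side0.png")
E
```

```text
{'time': 0.0, 'joint_positions': [-1.211, 0.322, -0.07, 1.452, 0.023, 1.371, -0.057], 'qd': [0.001, -0.0, 0.002, -0.0, -0.001, 0.001, -0.0], 'joint_torque': [0.0, -49.129, -0.404, -31.253, -0.064, 0.044, 0.0], 'position': [0.22, 0.611, 0.221], 'tool_rot': [-0.54, -3.095, 0.003], 'ft_force': [-0.764, -0.734, -0.089], 'torque': [0.025, -0.031, -0.004], 'grip_force': 0.0, 'grip_width': 1.003}
scene [-0.22538444 -0.52036936  0.82445735] [[0.5, -0.87, -0.02], [-0.56, -0.31, -0.77], [0.66, 0.39, -0.64]]
side [0.42702708 0.97682166 0.89983145] [[-1.0, -0.09, -0.02], [-0.04, 0.62, -0.78], [0.08, -0.78, -0.62]]
wrist [0.16016873 0.63402632 0.38364931] [[0.34, 0.94, 0.0], [0.91, -0.33, 0.24], [0.23, -0.08, -0.97]]
```

View pics/scene0.png

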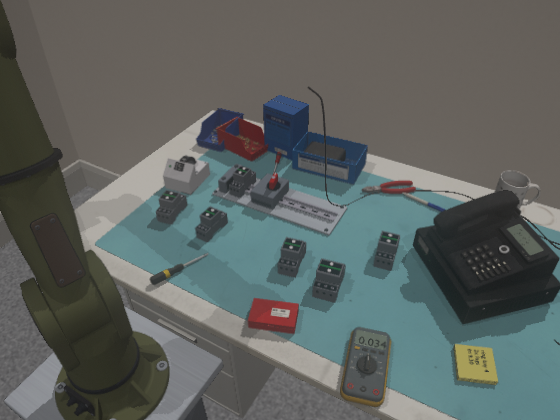

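View pics/side0.png

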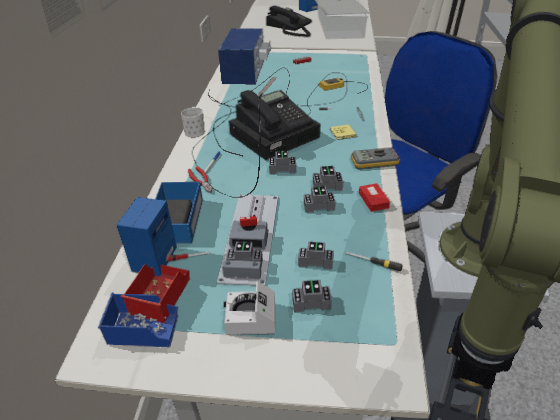

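Five loose modules (scene px ~(171,205), (211,222), (292,255), (329,279), (387,250)), one on the rail at (238,180) next to the stop with the red knob (273,183). The count unit is at (186,172). Next I'll turn the depth into a fused height map.

```bash
cat > m.py <<'E'
from h import *
def blobs(P,im,tag,zr=(0.025,0.07)):
    ok=(P[...,2]>zr[0])&(P[...,2]<zr[1])&(P[...,0]>0.25)&(P[...,0]<0.9)&(abs(P[...,1])<0.75)
    n,l,s,c=cv2.connectedComponentsWithStats(ok.astype(np.uint8),connectivity=4)
    for i in range(1,n):
        if s[i,4]<60: continue
        p=P[l==i]; r=cv2.minAreaRect((p[:,:2]*1000).astype(np.float32)); 
        t=p[(p[:,2]>0.055)&(p[:,2]<0.066)]
        rt=cv2.minAreaRect((t[:,:2]*1000).astype(np.float32)) if len(t)>5 else None
        f=lambda r:r and [np.round(x,1) if np.isscalar(x) else tuple(np.round(x,1)) for x in r]
        print(tag,"px",c[i].round(),"n",s[i,4],"rect",f(r),"top",f(rt))
E
python3 - <<'E'
from m import *
for n in("scene","side"):
    z=np.load(f"pics/{n}0.npz"); P=world(z["d"],z); P[z["d"]==0]=9
    blobs(P,z["im"],n)
    hsv=cv2.cvtColor(z["im"],cv2.COLOR_BGR2HSV)
    g=cv2.inRange(hsv,(45,80,60),(80,255,255))
    k,l,s,c=cv2.connectedComponentsWithStats(g)
    for i in range(1,k):
        if s[i,4]>4:print(n,"green",c[i].round(1),s[i,4],np.median(P[l==i],0).round(3))
    r=cv2.inRange(hsv,(0,150,80),(6,255,255))|cv2.inRange(hsv,(174,150,80),(180,255,255))
    k,l,s,c=cv2.connectedComponentsWithStats(r)
    for i in range(1,k):
        if s[i,4]>20:print(n,"red",c[i].round(1),s[i,4],np.median(P[l==i],0).round(3))
    b=cv2.imread(f"pics/{n}0.png")
    b=b[140:300,140:420] if n=="scene" else b[140:340,190:360]
    cv2.imwrite(f"pics/{n}0c.png",cv2.resize(b,None,fx=2.8,fy=2.8,interpolation=cv2.INTER_CUBIC))
E
```

```text
scene px [208. 123.] n 233 rect [(np.float64(828.7), np.float64(381.5)), (np.float64(143.0), np.float64(9.4)), np.float64(4.7)] top [(np.float64(847.2), np.float64(382.3)), (np.float64(104.8), np.float64(8.5)), np.float64(2.5)]
scene px [273. 143.] n 1971 rect [(np.float64(837.9), np.float64(123.8)), (np.float64(133.3), np.float64(387.1)), np.float64(2.9)] top [(np.float64(835.3), np.float64(122.2)), (np.float64(123.0), np.float64(381.3)), np.float64(1.9)]
scene px [342. 162.] n 717 rect [(np.float64(852.2), np.float64(-100.4)), (np.float64(101.1), np.float64(124.6)), np.float64(4.3)] top [(np.float64(849.3), np.float64(-102.8)), (np.float64(90.2), np.float64(119.8)), np.float64(4.3)]
scene px [185. 173.] n 779 rect [(np.float64(590.2), np.float64(280.5)), (np.float64(114.9), np.float64(96.2)), np.float64(6.1)] top [(np.float64(569.4), np.float64(266.4)), (np.float64(77.0), np.float64(94.7)), np.float64(60.6)]
scene px [236. 179.] n 659 rect [(np.float64(632.7), np.float64(125.6)), (np.float64(77.8), np.float64(100.2)), np.float64(88.0)] top [(np.float64(621.2), np.float64(111.1)), (
[... 4589 characters left out ...]
4(383.0)), (np.float64(103.1), np.float64(5.5)), np.float64(4.0)]
side green [281.6 153.5] 11 [ 0.582 -0.355  0.063]
side green [327.8 169.9] 16 [ 0.428 -0.262  0.062]
side green [319.1 190.3] 15 [ 0.452 -0.153  0.062]
side green [242.9 245.7] 18 [0.635 0.107 0.07 ]
side green [315.8 245.5] 16 [0.451 0.084 0.063]
side green [311.6 286. ] 30 [0.454 0.224 0.063]
side red [303.1  60.7] 37 [ 0.575 -1.295  0.013]
side red [201.8 172.7] 48 [ 0.845 -0.295  0.015]
side red [192.2 175.9] 36 [ 0.875 -0.272  0.014]
side red [373.9 198.1] 479 [ 0.285 -0.177  0.024]
side red [248.4 221.2] 129 [0.635 0.013 0.072]
side red [181.  256.4] 32 [0.811 0.098 0.01 ]
side red [156.2 291.2] 2044 [0.832 0.237 0.031]
```

View pics/side0c.png

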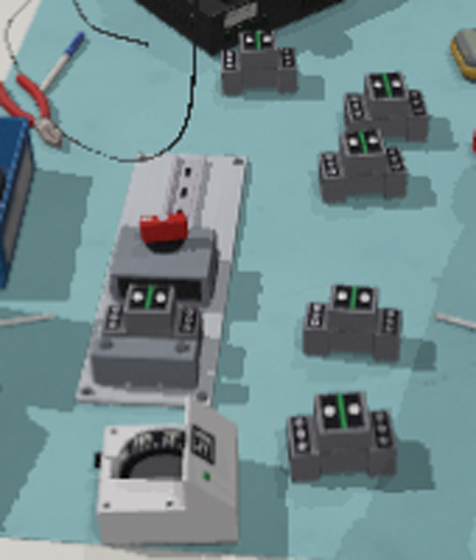

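Wanted (45 mm): (0.454,0.224), (0.452,-0.154) and (0.582,-0.347). The 36 mm module is at (0.451,0.085), the 54 mm one at (0.43,-0.263), and n2 is on the rail at about (0.635,0.109). The red knob bar lies across the rail, so it is locked. I'm moving over the rail now.

```bash
cat > plan.py <<'E'
import sys; from h import *
def down(th):
    th=np.radians(th); y=np.array([np.cos(th),np.sin(th),0]); z=np.array([0,0,-1.]); return np.c_[np.cross(y,z),y,z]
def plan(x,y,z,th):
    s=st(); R=Rn.from_rotvec(s["tool_rot"]).as_matrix(); T=down(th); p=np.array(s["position"])
    d=np.array([x,y,z])-p
    w=np.degrees(Rn.from_matrix(R.T@T).as_rotvec())
    print("t",round(s["time"],1),"p",p.round(4),"yaw",np.degrees(np.arctan2(R[1,1],R[0,1])).round(1),"F",np.round(s["ft_force"],1),"q7",round(s["joint_positions"][6],2))
    print(" shift now",(R.T@d*1000).round(1),"turn",w.round(1),"shift after turn",(T.T@d*1000).round(1))
if __name__=="__main__":
    a=list(map(float,sys.argv[1:])); [plan(*a[i:i+4]) for i in range(0,len(a),4)]
E
python3 -m handwheel '[[0.087,-0.0457,-0.0327,-0.003,0,0,0],[0.087,-0.0457,-0.0327,-0.003,0,0,0],[0.087,-0.0457,-0.0327,-0.003,0,0,0],[0.087,-0.0457,-0.0327,-0.003,0,0,0],[0.087,-0.0457,-0.0327,-0.003,0,0,0],[0.087,-0.0457,-0.0327,-0.003,0,0,0],[0.087,-0.0457,-0.0327,-0.003,0,0,0],[0.087,-0.0457,-0.0327,-0.003,0,0,0],[0.087,-0.0457,-0.0327,-0.003,0,0,0],[0.087,-0.0457,-0.0327,-0.003,0,0,0],[0.087,-0.0457,-0.0327,-0.003,0,0,0],[0.087,-0.0457,-0.0327,-0.003,0,0,0]]'
python3 -m handwheel '[[0.087,0,0,0,0,0,10.5],[0.087,0,0,0,0,0,10.5],[0.087,0,0,0,0,0,10.5],[0.087,0,0,0,0,0,10.5],[0.087,0,0,0,0,0,10.5],[0.087,0,0,0,0,0,10.5],[0.087,0,0,0,0,0,10.5],[0.087,0,0,0,0,0,10.5],[0.087,0,0,0,0,0,10.5],[0.087,0,0,0,0,0,10.5],[0.087,0,0,0,0,0,10.5],[0.087,0,0,0,0,0,10.5]]'
python3 plan.py 0.57 0.05 0.30 -80 0.635 0.01 0.25 -80
```

```text
time: 1.65
position: [0.6039, 0.0551, 0.2585]
tool_rot: [-0.54, -3.095, -0.0]
ft_force: [0.4, 0.3, 0.0]
grip_width: 0.998
grip_force: 0.0
time: 3.15
position: [0.6031, 0.0565, 0.2582]
tool_rot: [-3.005, -0.914, 0.001]
ft_force: [-0.7, 0.7, 0.1]
grip_width: 1.0
grip_force: 0.0
t 3.1 p [0.6031 0.0565 0.2582] yaw -56.2 F [-0.7  0.7  0.1] q7 -1.0
 shift now [-31.1 -13.  -41.8] turn [-0.   0.  23.8] shift after turn [-33.7   0.7 -41.8]
t 3.1 p [0.6031 0.0565 0.2582] yaw -56.2 F [-0.7  0.7  0.1] q7 -1.0
 shift now [ 0.6 56.4  8.2] turn [-0.   0.  23.8] shift after turn [23.4 51.4  8.2]
```

```bash
python3 -m handwheel '[[0.087,-0.031,-0.013,-0.042,0,0,0],[0.087,0,0,0,0,0,8],[0.087,0,0,0,0,0,8],[0.087,0,0,0,0,0,7.8],[0.087,0,0,0,0,0,0],[0.087,0,0,0,0,0,0]]'
python3 - <<'E'
from m import *
im,d,ci=grab("wrist"); cv2.imwrite("pics/w1.png",im); np.savez("pics/w1.npz",im=im,d=d,**ci)
P=world(d,ci);P[d==0]=9
print("cam",(-ci["R"].T@ci["t"]).round(3), "zvals",np.percentile(P[...,2],[5,50,95]).round(3))
blobs(P,im,"w",(0.03,0.066))
hsv=cv2.cvtColor(im,cv2.COLOR_BGR2HSV)
r=cv2.inRange(hsv,(0,130,60),(7,255,255))|cv2.inRange(hsv,(173,130,60),(180,255,255))
m=(r>0)&(P[...,2]>0.074)&(P[...,2]<0.09); q=(P[m][:,:2]*1000).astype(np.float32)
print("bar",len(q),cv2.minAreaRect(q), np.median(P[m][:,2]))
pl=(P[...,2]>0.005)&(P[...,2]<0.011); q=(P[pl][:,:2]*1000).astype(np.float32); print("plate",cv2.minAreaRect(q))
E
```

```text
time: 3.9
position: [0.5702, 0.0499, 0.3004]
tool_rot: [3.128, 0.288, -0.0]
ft_force: [0.3, -0.6, 0.6]
grip_width: 0.998
grip_force: 0.0
cam [0.636 0.062 0.462] zvals [-0.002  0.009  0.418]
w px [207. 104.] n 2233 rect [(np.float64(636.6), np.float64(150.9)), (np.float64(95.8), np.float64(27.0)), np.float64(1.5)] top [(np.float64(636.4), np.float64(152.4)), (np.float64(77.0), np.float64(8.6)), np.float64(0.8)]
w px [244. 110.] n 1327 rect [(np.float64(636.7), np.float64(109.7)), (np.float64(90.7), np.float64(35.5)), np.float64(1.4)] top [(np.float64(635.7), np.float64(92.1)), (np.float64(38.5), np.float64(0.2)), np.float64(1.3)]
w px [ 97. 118.] n 5581 rect [(np.float64(594.0), np.float64(282.7)), (np.float64(113.1), np.float64(92.4)), np.float64(6.6)] top [(np.float64(589.9), np.float64(282.5)), (np.float64(87.5), np.float64(91.3)), np.float64(7.3)]
w px [319. 122.] n 4921 rect [(np.float64(639.2), np.float64(20.3)), (np.float64(96.4), np.float64(73.7)), np.float64(1.0)] top [(np.float64(639.8), np.float64(8.6)), (np.float64(38.2), np.float64(37.7)), np.float64(55.4)]
w px [473. 138
[... 196 characters left out ...]
loat64(67.5)]
w px [128. 234.] n 2334 rect [(np.float64(465.5), np.float64(226.6)), (np.float64(71.8), np.float64(46.0)), np.float64(10.0)] top [(np.float64(458.7), np.float64(225.2)), (np.float64(39.2), np.float64(45.3)), np.float64(8.3)]
w px [241. 244.] n 972 rect [(np.float64(480.2), np.float64(86.0)), (np.float64(36.3), np.float64(35.5)), np.float64(88.5)] top [(np.float64(471.8), np.float64(87.2)), (np.float64(11.6), np.float64(36.1)), np.float64(10.9)]
bar 388 ((639.8174438476562, 7.730609893798828), (43.260833740234375, 13.958399772644043), 12.319395065307617) 0.07997750790702231
plate ((611.3990478515625, -27.644775390625), (391.87176513671875, 598.9533081054688), 31.36102294921875)
```

View pics/w1.png

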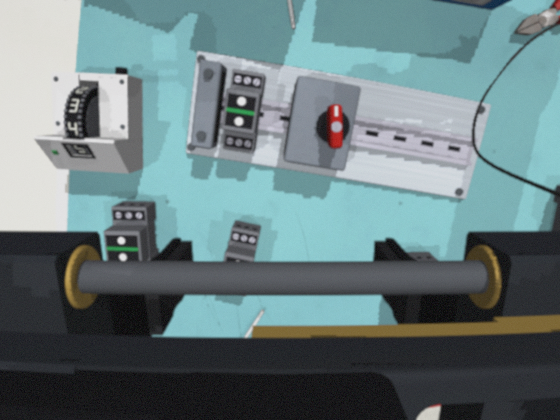

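Wrist view: fixture yaw is about +1.3°, knob centre about (0.6397,0.008) with the bar at 12.3°. The end block, n2, stop and count unit are all clear. Gripping the knob now.

```bash
python3 -m handwheel '[[0.045,0,0,0,0,0,-1.8],[0.045,0.0295,0.0279,0.05,0,0,0],[0.045,0.0295,0.0279,0.05,0,0,0],[0.045,0,0,0.05,0,0,0],[0.045,0,0,0.03,0,0,0],[0.045,0,0,0,0,0,0],[0.045,0,0,0,0,0,0]]'
python3 plan.py 0.6397 0.008 0.059 -77.7
python3 - <<'E'
from m import *
im,d,ci=grab("wrist"); P=world(d,ci);P[d==0]=9
hsv=cv2.cvtColor(im,cv2.COLOR_BGR2HSV)
r=cv2.inRange(hsv,(0,130,60),(7,255,255))|cv2.inRange(hsv,(173,130,60),(180,255,255))
m=(r>0)&(P[...,2]>0.074)&(P[...,2]<0.09); q=(P[m][:,:2]*1000).astype(np.float32)
print("bar",len(q),cv2.minAreaRect(q) if len(q) else 0)
E
```

```text
time: 4.82
position: [0.6387, 0.009, 0.1251]
tool_rot: [3.124, 0.335, 0.004]
ft_force: [0.4, -0.1, -0.3]
grip_width: 0.52
grip_force: 0.0
t 4.8 p [0.6387 0.009  0.1251] yaw -77.8 F [ 0.4 -0.1 -0.3] q7 -1.2
 shift now [ 0.6  1.1 66.1] turn [ 0.  -0.1 -0.1] shift after turn [ 0.7  1.1 66.1]
bar 1066 ((642.2487182617188, 8.089252471923828), (41.52611541748047, 14.005670547485352), 13.022488594055176)
```

```bash
python3 -m handwheel '[[0.045,0.0007,0.001,0.03,0,0,0],[0.045,0,0,0.025,0,0,0],[0.045,0,0,0.010,0,0,0],[0.045,0,0,0,0,0,0],[0.0,0,0,0,0,0,0],[0.0,0,0,0,0,0,0],[0.0,0,0,0,0,0,0],[0.0,0,0,0,0,0,0]]' 25
python3 -m handwheel '[[0.0,0,0,0,0,0,-8],[0.0,0,0,0,0,0,-8],[0.0,0,0,0,0,0,-8],[0.0,0,0,0,0,0,-8],[0.0,0,0,0,0,0,-8],[0.0,0,0,0,0,0,-8],[0.0,0,0,0,0,0,-8],[0.0,0,0,0,0,0,-8],[0.0,0,0,0,0,0,-8],[0.0,0,0,0,0,0,-7],[0.0,0,0,0,0,0,0]]'
python3 plan.py 0.6397 0.008 0.059 1.3; python3 -c "
from h import *
print(ctrl.get_state()['torque'])"
```

```text
time: 5.88
position: [0.6392, 0.0064, 0.059]
tool_rot: [3.121, 0.333, 0.002]
ft_force: [0.9, 1.2, -0.7]
grip_width: 0.157
grip_force: 25.0
time: 7.25
position: [0.6385, 0.0075, 0.0588]
tool_rot: [-2.201, -2.242, 0.0]
ft_force: [-1.1, -1.3, 2.1]
grip_width: 0.16
grip_force: 25.0
t 7.2 p [0.6385 0.0075 0.0588] yaw 1.1 F [-1.1 -1.3  2.1] q7 0.11
 shift now [ 0.5  1.2 -0.2] turn [-0.   0.  -0.2] shift after turn [ 0.4  1.2 -0.2]
[-0.31474176  0.3833732   0.03174604]
```

```bash
python3 -m handwheel '[[0,-0.02,0,0,0,0,0],[0,-0.02,0,0,0,0,0],[0,-0.02,0,0,0,0,0],[0,-0.02,0,0,0,0,0],[0,-0.02,0,0,0,0,0],[0,-0.02,0,0,0,0,0],[0,-0.02,0,0,0,0,0],[0,0,0,0,0,0,0]]'
python3 -m handwheel '[[0.06,0,0,0,0,0,0],[0.06,0,0,0,0,0,0],[0.06,0,0,0,0,0,0],[0.06,0,0,-0.03,0,0,0],[0.06,0,0,-0.06,0,0,0],[0.087,0.03,0,-0.06,0,0,0],[0.087,0.05,0,0,0,0,0],[0.087,0.05,0,0,0,0,0],[0.087,0.03,0,0,0,0,0],[0.087,0,0,0,0,0,0]]'
python3 - <<'E'
from m import *
im,d,ci=grab("wrist"); cv2.imwrite("pics/w2.png",im)
P=world(d,ci);P[d==0]=9
blobs(P,im,"w",(0.03,0.08))
E
python3 plan.py 0.6375 0.1095 0.041 1.4
```

```text
time: 8.25
position: [0.6415, -0.1366, 0.0588]
tool_rot: [2.201, 2.237, -0.002]
ft_force: [-1.7, -1.5, 5.2]
grip_width: 0.157
grip_force: 25.0
time: 9.5
position: [0.638, 0.031, 0.2041]
tool_rot: [-2.189, -2.251, -0.002]
ft_force: [-0.2, -0.3, 0.6]
grip_width: 0.994
grip_force: 0.0
w px [45.  2.] n 117 rect [(np.float64(427.3), np.float64(197.9)), (np.float64(25.6), np.float64(3.7)), np.float64(1.6)] top None
w px [447.  16.] n 260 rect [(np.float64(775.9), np.float64(188.0)), (np.float64(38.1), np.float64(3.3)), np.float64(80.7)] top None
w px [527. 101.] n 5218 rect [(np.float64(851.6), np.float64(136.1)), (np.float64(164.3), np.float64(17.5)), np.float64(76.1)] top [(np.float64(847.5), np.float64(121.4)), (np.float64(134.3), np.float64(14.1)), np.float64(77.9)]
w px [283.  57.] n 3916 rect [(np.float64(636.7), np.float64(150.8)), (np.float64(95.5), np.float64(26.7)), np.float64(0.7)] top [(np.float64(636.4), np.float64(152.2)), (np.float64(74.3), np.float64(9.4)), np.float64(2.3)]
w px [283. 106.] n 4513 rect [(np.float64(637.0), np.float64(109.0)), (np.float64(89.6), np.float64(35.8)), np.float64(1.7)] top None
w px [ 83. 130.] n 3881 rect [(np.float64(452.2), np.float64(86.2)), (np.float64(36.8), np.float64(91.1)), np.float64(88.1)] top [(np.float64(452.6), np.float64(86.5)), (np.float64(36.1), np.float64(45.2)), np.float64(87.8)]
w px [494. 215.] n 4370 rect [(np.float64(850.1), np.float64(6.5)), (np.float64(101.3), np.float64(69.1)), np.float64(5.4)] top [(np.float64(846.1), np.float64(12.1)), (np.float64(94.1), np.float64(58.9)), np.float64(7.0)]
w px [279. 316.] n 2176 rect [(np.float64(641.5), np.float64(-95.3)), (np.float64(97.1), np.float64(27.1)), np.float64(6.9)] top None
t 9.6 p [0.6381 0.0277 0.2042] yaw 1.4 F [-1.  -1.5 -0.5] q7 0.03
 shift now [ 81.8   1.4 163.2] turn [-0.  0. -0.] shift after turn [ 81.8   1.4 163.2]
```

View pics/w2.png

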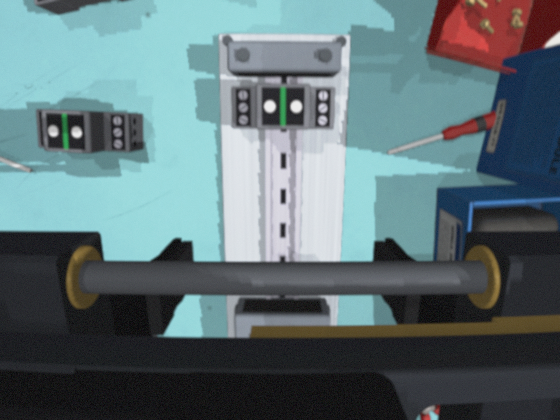

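```bash
python3 -m handwheel '[[0.087,0.041,0,0.04,0,0,0],[0.087,0.041,0,0.04,0,0,0],[0.087,0,0,0.04,0,0,0],[0.087,0,0,0.028,0,0,0],[0.087,0,0,0.009,0,0,0],[0.087,0,0,0,0,0,0],[0,0,0,0,0,0,0],[0,0,0,0,0,0,0],[0,0,0,0,0,0,0],[0,0,0,0,0,0,0]]' 35
python3 plan.py 0.638 0.109 0.12 1.4 0.47 -0.04 0.12 1.4
```

```text
time: 10.8
position: [0.6367, 0.1082, 0.0478]
tool_rot: [2.198, 2.244, 0.001]
ft_force: [0.6, 0.1, 0.1]
grip_width: 0.631
grip_force: 0.0
t 10.8 p [0.6367 0.1082 0.0478] yaw 1.2 F [0.6 0.1 0.1] q7 -0.06
 shift now [  0.8   1.3 -72.2] turn [ 0.  -0.  -0.2] shift after turn [  0.7   1.3 -72.2]
t 10.8 p [0.6367 0.1082 0.0478] yaw 1.2 F [0.6 0.1 0.1] q7 -0.06
 shift now [-144.7 -169.7  -72.3] turn [ 0.  -0.  -0.2] shift after turn [-144.1 -170.3  -72.2]
```

```bash
python3 -m handwheel '[[0,0,0,0,0,0,0],[0,0,0,0,0,0,0],[0,0,0,0,0,0,0],[0,0,0,0,0,0,0],[0,0,0,-0.02,0,0,0],[0,0,0,-0.03,0,0,0],[0,0,0,0,0,0,0]]'
python3 plan.py 0.47 -0.04 0.041 1.4
```

```text
time: 11.68
position: [0.6392, 0.1083, 0.1013]
tool_rot: [2.196, 2.241, 0.009]
ft_force: [0.3, -0.5, -1.7]
grip_width: 0.503
grip_force: 3.5
t 11.7 p [0.6392 0.1083 0.1013] yaw 1.2 F [ 0.3 -0.5 -1.7] q7 -0.08
 shift now [-144.9 -172.6   58.9] turn [ 0.4 -0.1 -0.2] shift after turn [-144.1 -172.8   60.3]
```

```bash
python3 -m handwheel '[[0,0,0,0,0,0,0],[0,0,0,0,0,0,0],[0,0,0,0,0,0,0]]'; python3 plan.py 0.47 -0.04 0.041 1.4
```

```text
time: 12.05
position: [0.6359, 0.108, 0.0964]
tool_rot: [-2.198, -2.244, 0.002]
ft_force: [0.0, -0.3, -1.6]
grip_width: 0.503
grip_force: 35.0
t 12.1 p [0.6359 0.108  0.0964] yaw 1.2 F [ 0.  -0.3 -1.6] q7 -0.08
 shift now [-144.5 -168.9   55.8] turn [-0.1  0.  -0.2] shift after turn [-143.9 -169.5   55.4]
```

```bash
python3 -m handwheel '[[0,-0.029,-0.034,0,0,0,0],[0,-0.029,-0.034,0,0,0,0],[0,-0.029,-0.034,0,0,0,0],[0,-0.029,-0.034,0,0,0,0],[0,-0.029,-0.034,0,0,0,0],[0,0,0,0.03,0,0,0],[0,0,0,0.02,0,0,0],[0,0,0,0.004,0,0,0],[0,0,0,0,0,0,0]]'
python3 plan.py 0.47 -0.04 0.040 1.4
```

```text
time: 13.18
position: [0.4698, -0.0404, 0.0436]
tool_rot: [2.198, 2.244, -0.0]
ft_force: [0.4, 0.4, -1.7]
grip_width: 0.5
grip_force: 35.0
t 13.2 p [ 0.4698 -0.0404  0.0436] yaw 1.2 F [ 0.4  0.4 -1.7] q7 0.11
 shift now [0.4 0.3 3.6] turn [-0.   0.  -0.2] shift after turn [0.4 0.3 3.6]
```

```bash
python3 -m handwheel '[[0,0,0,0.004,0,0,0],[0,0,0,0,0,0,0],[0.087,0,0,0,0,0,0],[0.087,0,0,0,0,0,0],[0.087,0,0,0,0,0,0],[0.087,0,0,-0.05,0,0,0],[0.087,0,0,-0.05,0,0,0],[0.087,-0.06,0,-0.05,0,0,0],[0.087,-0.06,0,-0.02,0,0,0],[0.087,-0.06,0,0,0,0,0],[0.087,0,0,0,0,0,0],[0.087,0,0,0,0,0,0]]'
python3 - <<'E'
from m import *
im,d,ci=grab("wrist"); cv2.imwrite("pics/w3.png",im)
P=world(d,ci);P[d==0]=9
blobs(P,im,"w",(0.03,0.08))
E
python3 plan.py 0.452 -0.154 0.041 11.5
```

```text
time: 14.68
position: [0.473, -0.2071, 0.1989]
tool_rot: [-2.198, -2.243, -0.0]
ft_force: [-0.4, 0.2, -0.2]
grip_width: 0.998
grip_force: 0.0
w px [283.  10.] n 2295 rect [(np.float64(471.5), np.float64(-49.3)), (np.float64(90.1), np.float64(16.9)), np.float64(1.4)] top [(np.float64(471.6), np.float64(-53.4)), (np.float64(44.2), np.float64(8.3)), np.float64(0.6)]
w px [473. 103.] n 8870 rect [(np.float64(641.8), np.float64(-125.4)), (np.float64(97.0), np.float64(79.0)), np.float64(1.5)] top [(np.float64(631.3), np.float64(-135.6)), (np.float64(15.4), np.float64(45.3)), np.float64(2.4)]
w px [260. 135.] n 5355 rect [(np.float64(452.8), np.float64(-153.5)), (np.float64(89.8), np.float64(45.6)), np.float64(11.3)] top [(np.float64(452.5), np.float64(-153.5)), (np.float64(44.3), np.float64(45.4)), np.float64(11.2)]
w px [239. 240.] n 3659 rect [(np.float64(429.9), np.float64(-257.0)), (np.float64(89.2), np.float64(45.8)), np.float64(9.8)] top [(np.float64(428.7), np.float64(-251.0)), (np.float64(43.8), np.float64(32.8)), np.float64(10.1)]
w px [369. 317.] n 800 rect [(np.float64(562.4), np.float64(-332.7)), (np.float64(50.8), np.float64(14.9)), np.float64(11.1)] top [(np.float64(571.9), np.float64(-325.4)), (np.float64(25.3), np.float64(2.3)), np.float64(6.6)]
w px [430. 413.] n 242 rect [(np.float64(628.7), np.float64(-425.6)), (np.float64(27.1), np.float64(10.7)), np.float64(29.0)] top [(np.float64(628.7), np.float64(-425.6)), (np.float64(27.1), np.float64(10.7)), np.float64(29.0)]
t 14.7 p [ 0.4732 -0.2063  0.1988] yaw 1.3 F [0.9 1.  0.2] q7 0.41
 shift now [ 52.6 -19.9 157.9] turn [ -0.   -0.1 -10.2] shift after turn [ 55.4 -10.3 157.8]
```

View pics/w3.png

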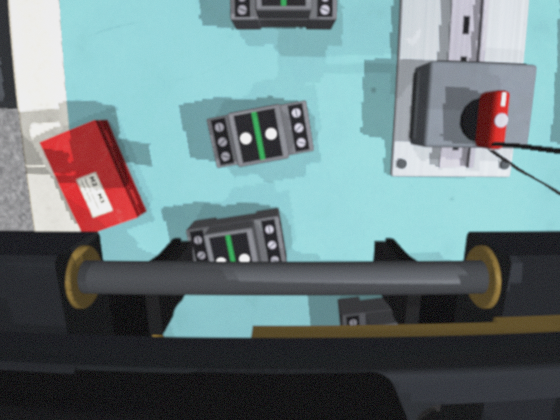

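D (px 260,135) measures 45.5 mm at yaw 11.3°, so it is a wanted module. n2 stands on the bench. Picking D.

```bash
python3 -m handwheel '[[0.087,0,0,0,0,0,-10],[0.087,0.0278,-0.0048,0.03,0,0,0],[0.087,0.0278,-0.0048,0.03,0,0,0],[0.087,0,0,0.03,0,0,0],[0.087,0,0,0.03,0,0,0],[0.087,0,0,0.028,0,0,0],[0.087,0,0,0.01,0,0,0],[0.087,0,0,0,0,0,0]]'
python3 plan.py 0.4527 -0.1535 0.041 11.3
python3 -m handwheel '[[0,0,0,0,0,0,0],[0,0,0,0,0,0,0],[0,0,0,0,0,0,0],[0,0,0,0,0,0,0],[0,0,0,0,0,0,0],[0,0,0,0,0,0,0],[0,0,0,0,0,0,0],[0,0,0,0,0,0,0],[0,0,0,-0.04,0,0,0],[0,0,0,-0.04,0,0,0],[0,0,0,0,0,0,0],[0,0,0,0,0,0,0]]' 40
python3 plan.py 0.6375 0.1125 0.12 1.2
```

```text
time: 15.72
position: [0.4527, -0.154, 0.041]
tool_rot: [-1.992, -2.428, 0.001]
ft_force: [1.4, 1.0, 1.0]
grip_width: 0.997
grip_force: 0.0
t 15.7 p [ 0.4527 -0.154   0.041 ] yaw 11.3 F [1.4 1.  1. ] q7 0.56
 shift now [ 0.5  0.1 -0. ] turn [-0.1 -0.  -0. ] shift after turn [ 0.5  0.1 -0. ]
time: 17.23
position: [0.4522, -0.1546, 0.1202]
tool_rot: [-1.993, -2.427, 0.0]
ft_force: [-0.0, 0.5, -2.7]
grip_width: 0.504
grip_force: 40.0
t 17.2 p [ 0.4522 -0.1546  0.1202] yaw 11.2 F [-0.   0.5 -2.7] q7 0.49
 shift now [2.261e+02 2.336e+02 2.000e-01] turn [-0.1 -0.  10. ] shift after turn [2.632e+02 1.908e+02 2.000e-01]
```

```bash
python3 -m handwheel '[[0,0,0,0,0,0,10],[0,0.0438,0.0318,0,0,0,0],[0,0.0438,0.0318,0,0,0,0],[0,0.0438,0.0318,0,0,0,0],[0,0.0438,0.0318,0,0,0,0],[0,0.0438,0.0318,0,0,0,0],[0,0.0438,0.0318,0,0,0,0],[0,0,0,0.03,0,0,0],[0,0,0,0.02,0,0,0],[0,0,0,0,0,0,0],[0,0,0,0,0,0,0]]'
python3 plan.py 0.6375 0.1125 0.049 1.2
python3 - <<'E'
from m import *
for n in("scene","side"):
    im,d,ci=grab(n);P=world(d,ci);P[d==0]=9; np.savez("pics/%s4.npz"%n,im=im,d=d,**ci)
    if n=="scene": blobs(P,im,n,(0.025,0.085))
    cv2.imwrite("pics/%s4.png"%n,cv2.resize(im[140:300,140:420] if n=="scene" else im[140:340,190:360],None,fx=2.5,fy=2.5,interpolation=cv2.INTER_CUBIC))
E
```

```text
time: 18.6
position: [0.6406, 0.1033, 0.0755]
tool_rot: [2.198, 2.233, -0.005]
ft_force: [-5.5, -13.3, 26.6]
grip_width: 0.496
grip_force: 69.5
t 18.6 p [0.6406 0.1033 0.0755] yaw 0.9 F [ -5.5 -13.3  26.6] q7 -0.06
 shift now [ 9.5 -3.  26.4] turn [ 0.2  0.4 -0.3] shift after turn [ 9.3 -2.9 26.5]
scene px [208. 123.] n 243 rect [(np.float64(828.8), np.float64(382.4)), (np.float64(138.9), np.float64(9.7)), np.float64(3.1)] top [(np.float64(847.8), np.float64(383.8)), (np.float64(98.4), np.float64(8.7)), np.float64(4.4)]
scene px [219. 133.] n 85 rect [(np.float64(797.5), np.float64(305.8)), (np.float64(38.4), np.float64(22.1)), np.float64(37.9)] top [(np.float64(797.9), np.float64(303.1)), (np.float64(36.8), np.float64(14.5)), np.float64(42.1)]
scene px [299. 149.] n 1271 rect [(np.float64(845.7), np.float64(47.7)), (np.float64(106.4), np.float64(236.8)), np.float64(1.0)] top [(np.float64(845.3), np.float64(30.8)), (np.float64(219.4), np.float64(95.8)), np.float64(76.3)]
scene px [342. 162.] n 719 rect [(np.float64(853.1), np.float64(-100.0)), (np.float64(99.9), np.float64(126.4)), n
[... 1772 characters left out ...]
t64(578.6), np.float64(-347.6)), (np.float64(87.6), np.float64(43.6)), np.float64(8.3)] top [(np.float64(582.8), np.float64(-346.9)), (np.float64(49.3), np.float64(43.5)), np.float64(8.9)]
scene px [329. 276.] n 856 rect [(np.float64(428.2), np.float64(-263.4)), (np.float64(91.1), np.float64(55.0)), np.float64(10.1)] top [(np.float64(430.2), np.float64(-262.8)), (np.float64(48.8), np.float64(54.6)), np.float64(10.0)]
scene px [274. 310.] n 534 rect [(np.float64(285.0), np.float64(-199.7)), (np.float64(62.3), np.float64(99.5)), np.float64(21.3)] top None
scene px [369. 349.] n 1514 rect [(np.float64(292.9), np.float64(-413.3)), (np.float64(105.0), np.float64(75.8)), np.float64(13.5)] top None
```

View pics/side4.png

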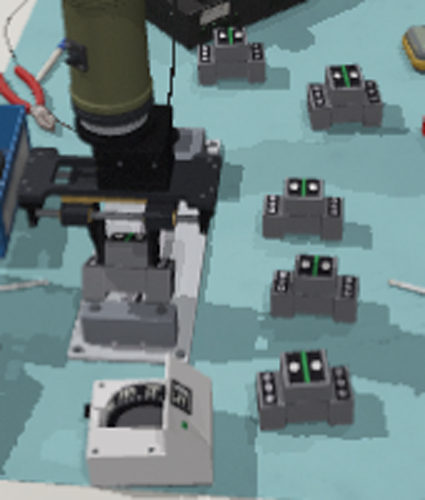

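The side view shows the held module against the end block, with 26 N up and 13 N in -y. I'll lift off and check.

```bash
python3 -m handwheel '[[0,-0.004,0,-0.02,0,0,0],[0,-0.02,0,-0.03,0,0,0],[0,0,0,0,0,0,0],[0,0,0,0,0,0,0]]'
python3 plan.py 0.6375 0.09 0.12 1.2
python3 - <<'E'
from m import *
ims=[]
for n in("scene","side"):
    im,d,ci=grab(n);P=world(d,ci);P[d==0]=9
    c=im[150:230,190:290] if n=="scene" else im[200:300,200:320]
    ims.append(cv2.resize(c,(400,330),interpolation=cv2.INTER_CUBIC))
    np.savez("pics/%s5.npz"%n,im=im,d=d,**ci)
cv2.imwrite("pics/c5.png",np.hstack(ims))
E
```

```text
time: 19.2
position: [0.6374, 0.0889, 0.1192]
tool_rot: [-2.196, -2.243, 0.003]
ft_force: [-0.0, 0.6, -1.3]
grip_width: 0.502
grip_force: 63.9
t 19.2 p [0.6374 0.0889 0.1192] yaw 1.2 F [-0.   0.6 -1.3] q7 -0.03
 shift now [ 1.1  0.1 -0.8] turn [-0.2 -0.   0. ] shift after turn [ 1.1  0.1 -0.8]
```

View pics/c5.png

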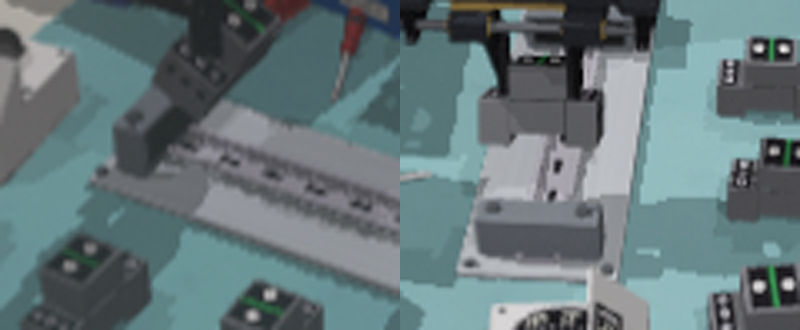

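Run:
```python
from m import *
for n in("scene","side"):
    z=np.load("pics/%s5.npz"%n);P=world(z["d"],z);P[z["d"]==0]=9
    # normals
    k=(P[...,0]>.585)&(P[...,0]<.7)&(P[...,1]>.03)&(P[...,1]<.16)&(P[...,2]>.056)&(P[...,2]<.15)
    Q=P[k]; print(n,len(Q),Q.min(0).round(3),Q.max(0).round(3))
    # profile: per x bin on shoulder x .60-.615
    for xa,xb in((.593,.613),(.663,.683)):
        q=Q[(Q[:,0]>xa)&(Q[:,0]<xb)]
        for zb in np.arange(.056,.145,.006):
            r=q[(q[:,2]>=zb)&(q[:,2]<zb+.006)]
            if len(r)>2: print(" x",xa,"z %.3f"%zb,"y",r[:,1].min().round(3),r[:,1].max().round(3),len(r))
```

```text
scene 590 [0.587 0.058 0.072] [0.68  0.122 0.15 ]
 x 0.593 z 0.074 y 0.085 0.102 5
 x 0.593 z 0.080 y 0.08 0.109 8
 x 0.593 z 0.086 y 0.077 0.114 7
 x 0.593 z 0.092 y 0.073 0.109 9
 x 0.593 z 0.098 y 0.072 0.116 11
 x 0.593 z 0.104 y 0.069 0.116 29
 x 0.593 z 0.110 y 0.077 0.115 30
 x 0.593 z 0.116 y 0.072 0.106 23
 x 0.593 z 0.122 y 0.074 0.108 31
 x 0.593 z 0.128 y 0.078 0.101 18
 x 0.593 z 0.134 y 0.076 0.099 11
 x 0.593 z 0.140 y 0.076 0.097 12
 x 0.663 z 0.074 y 0.085 0.087 3
 x 0.663 z 0.086 y 0.079 0.08 4
 x 0.663 z 0.098 y 0.072 0.073 4
 x 0.663 z 0.134 y 0.077 0.081 3
 x 0.663 z 0.140 y 0.078 0.081 4
side 836 [0.591 0.062 0.056] [0.681 0.158 0.15 ]
 x 0.593 z 0.056 y 0.152 0.157 3
 x 0.593 z 0.092 y 0.123 0.127 12
 x 0.593 z 0.098 y 0.122 0.128 15
 x 0.593 z 0.104 y 0.071 0.124 32
 x 0.593 z 0.110 y 0.079 0.121 25
 x 0.593 z 0.116 y 0.087 0.12 33
 x 0.593 z 0.122 y 0.086 0.115 30
 x 0.593 z 0.128 y 0.084 0.114 8
 x 0.593 z 0.134 y 0.081 0.1 7
 x 0.593 z 0.140 y 0.097 0.103 6
 x 0.663 z 0.092 y 0.124 0.13 8
 x 0.663 z 0.098 y 0.123 0.13 17
 x 0.663 z 0.104 y 0.082 0.129 22
 x 0.663 z 0.110 y 0.085 0.125 21
 x 0.663 z 0.116 y 0.094 0.122 29
 x 0.663 z 0.122 y 0.098 0.117 22
 x 0.663 z 0.128 y 0.099 0.104 5
 x 0.663 z 0.134 y 0.099 0.103 4
 x 0.663 z 0.140 y 0.099 0.102 6
```

The held module has tilted about 25° about the grip axis, with its +y side up. I'll level it by tilting the tool and measure again.

```bash
cat > tilt.py <<'E'
from m import *
im,d,ci=grab("side");P=world(d,ci);P[d==0]=9
p=np.array(st()["position"])
for a,b in((-46,-26),(26,46)):
    k=(abs(P[...,0]-p[0]-(a+b)/2e3)<.009)&(abs(P[...,1]-p[1])<.06)&(P[...,2]>.053)&(P[...,2]<p[2]+.03)
    q=P[k]; 
    for zb in np.arange(.05,.14,.005):
        r=q[(q[:,2]>=zb)&(q[:,2]<zb+.005)]
        if len(r)>1: print((a+b)/2,"%.3f"%zb,r[:,1].min().round(3),r[:,1].max().round(3),len(r))
E
python3 -m handwheel '[[0,-0.012,0,0,0,-8,0],[0,0,0,0,0,-8,0],[0,0,0,0,0,-8,0],[0,0,0,0,0,0,0],[0,0,0,0,0,0,0]]'; python3 tilt.py
```

```text
time: 19.92
position: [0.6386, 0.0748, 0.1207]
tool_rot: [1.969, 2.01, -0.419]
ft_force: [-0.8, -1.1, -0.5]
grip_width: 0.503
grip_force: 63.4
-36.0 0.080 0.096 0.099 4
-36.0 0.085 0.063 0.104 11
-36.0 0.090 0.097 0.101 11
-36.0 0.095 0.096 0.1 10
-36.0 0.100 0.096 0.104 14
-36.0 0.105 0.096 0.099 8
-36.0 0.110 0.067 0.099 15
-36.0 0.115 0.073 0.1 40
-36.0 0.120 0.08 0.098 9
-36.0 0.125 0.089 0.091 2
-36.0 0.130 0.091 0.092 2
36.0 0.080 0.096 0.101 6
36.0 0.085 0.099 0.104 5
36.0 0.090 0.098 0.104 9
36.0 0.095 0.096 0.104 11
36.0 0.100 0.096 0.103 12
36.0 0.105 0.096 0.1 11
36.0 0.110 0.065 0.101 12
36.0 0.115 0.066 0.102 43
36.0 0.120 0.087 0.095 2
36.0 0.135 0.094 0.096 2
```

```bash
python3 -m handwheel '[[0,0.0183,0,-0.0081,0,0,0],[0,0,0,0,0,0,0],[0,0.009,0,0.0201,0,0,0],[0,0.009,0,0.0201,0,0,0],[0,0.008,0,0.018,0,0,0],[0,0,0,0,0,0,0],[0,0,0,0,0,0,0]]'; python3 -m handwheel '[[0,0.001,0,0.003,0,0,0],[0,0,0,0,0,0,0]]';python3 -m handwheel '[[0,0.001,0,0.003,0,0,0],[0,0,0,0,0,0,0]]'; python3 plan.py 0.638 0.095 0.05 1.2
```

```text
time: 20.85
position: [0.6388, 0.0956, 0.0576]
tool_rot: [1.968, 2.009, -0.418]
ft_force: [-0.6, -0.4, -1.0]
grip_width: 0.504
grip_force: 63.4
time: 21.1
position: [0.6387, 0.0956, 0.0547]
tool_rot: [1.968, 2.009, -0.417]
ft_force: [-0.1, 0.6, -1.2]
grip_width: 0.502
grip_force: 63.4
time: 21.35
position: [0.6383, 0.0952, 0.051]
tool_rot: [1.968, 2.009, -0.419]
ft_force: [-0.0, 0.4, -1.5]
grip_width: 0.507
grip_force: 63.4
t 21.4 p [0.6383 0.0952 0.051 ] yaw 1.2 F [-0.   0.4 -1.5] q7 -0.39
 shift now [ 0.2 -0.3  0.9] turn [-0. 24. -0.] shift after turn [-0.2 -0.3  1. ]
```

```bash
python3 -m handwheel '[[0,0.001,0,0.002,0,0,0],[0,0,0,0,0,0,0]]'; python3 -m handwheel '[[0,0.001,0,0.002,0,0,0],[0,0,0,0,0,0,0]]'; python3 tilt.py
```

```text
time: 21.6
position: [0.6387, 0.0954, 0.0497]
tool_rot: [1.968, 2.009, -0.418]
ft_force: [-0.5, 1.1, 4.2]
grip_width: 0.502
grip_force: 62.8
time: 21.85
position: [0.6388, 0.0958, 0.0494]
tool_rot: [1.968, 2.009, -0.418]
ft_force: [-5.5, 2.9, 14.1]
grip_width: 0.502
grip_force: 60.5
-36.0 0.050 0.148 0.155 5
-36.0 0.055 0.148 0.153 2
36.0 0.050 0.145 0.152 7
36.0 0.055 0.114 0.114 2
36.0 0.060 0.114 0.116 2
36.0 0.070 0.12 0.12 2
```

```bash
python3 -m handwheel '[[0.06,0,0,0,0,0,0],[0.087,0,0,0,0,0,0],[0.087,0,0,0,0,0,0],[0.087,0,0,0,0,0,0],[0.087,0,0,-0.04,0,0,0],[0.087,0,0,-0.05,0,0,0],[0.087,-0.04,0,-0.03,0,8,0],[0.087,-0.05,0,0,0,8,0],[0.087,-0.02,0,0,0,8,0],[0.087,0,0,0,0,0,0],[0.087,0,0,0,0,0,0]]'
python3 - <<'E'
from m import *
im,d,ci=grab("wrist"); cv2.imwrite("pics/w6.png",im)
P=world(d,ci);P[d==0]=9
blobs(P,im,"w",(0.03,0.08))
E
python3 plan.py 0.637 0.095 0.049 1.2
```

```text
time: 23.28
position: [0.6393, 0.0404, 0.1883]
tool_rot: [-2.198, -2.243, 0.001]
ft_force: [0.5, 0.0, -0.8]
grip_width: 1.002
grip_force: 0.0
w px [42.  5.] n 517 rect [(np.float64(442.0), np.float64(200.7)), (np.float64(10.1), np.float64(56.5)), np.float64(89.4)] top None
w px [454.  17.] n 357 rect [(np.float64(776.2), np.float64(188.7)), (np.float64(41.1), np.float64(3.4)), np.float64(80.3)] top [(np.float64(778.3), np.float64(201.2)), (np.float64(3.2), np.float64(2.4)), np.float64(0.1)]
w px [533. 118.] n 5398 rect [(np.float64(852.0), np.float64(137.3)), (np.float64(167.7), np.float64(16.4)), np.float64(76.3)] top [(np.float64(844.6), np.float64(111.2)), (np.float64(114.6), np.float64(3.9)), np.float64(83.1)]
w px [281.  65.] n 4241 rect [(np.float64(636.9), np.float64(150.4)), (np.float64(96.5), np.float64(26.2)), np.float64(1.2)] top [(np.float64(637.1), np.float64(151.5)), (np.float64(76.9), np.float64(7.5)), np.float64(1.2)]
w px [284. 130.] n 6115 rect [(np.float64(640.0), np.float64(98.8)), (np.float64(90.4), np.float64(45.0)), np.float64(1.2)] top None
w px [ 73. 143.] n 4221 rect [(np.float64(452.2), np.float64(86.3)), (np.float64(36.8), np.float64(91.0)), np.float64(87.7)] top [(np.float64(452.6), np.float64(86.1)), (np.float64(36.7), np.float64(44.8)), np.float64(88.0)]
w px [498. 219.] n 3020 rect [(np.float64(841.5), np.float64(25.9)), (np.float64(104.0), np.float64(52.0)), np.float64(22.3)] top [(np.float64(834.3), np.float64(36.2)), (np.float64(90.6), np.float64(32.9)), np.float64(27.4)]
w px [128. 257.] n 267 rect [(np.float64(492.5), np.float64(-22.1)), (np.float64(46.7), np.float64(4.4)), np.float64(0.8)] top None
w px [269. 325.] n 720 rect [(np.float64(641.7), np.float64(-87.4)), (np.float64(95.0), np.float64(8.2)), np.float64(3.4)] top None
t 23.3 p [0.6392 0.042  0.1881] yaw 1.3 F [0.9 0.3 0.5] q7 0.03
 shift now [ 53.   -0.7 139.1] turn [-0.1 -0.   0.1] shift after turn [ 53.   -1.1 139.1]
```

View pics/w6.png

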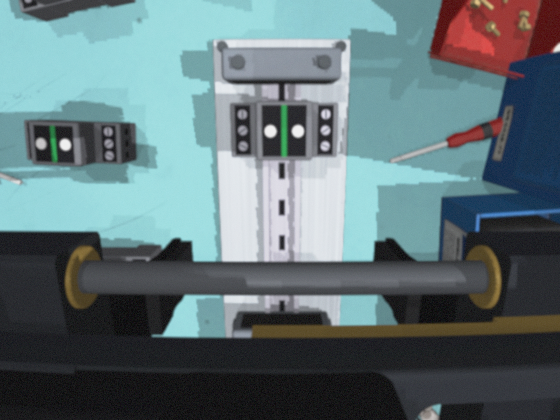

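D (px 284,130) sits on the rail square to it. Now looking at A.

```bash
python3 -m handwheel '[[0.087,0.0267,-0.0475,0,0,0,0],[0.087,0.0267,-0.0475,0,0,0,0],[0.087,0.0267,-0.0475,0,0,0,0],[0.087,0.0267,-0.0475,0,0,0,0],[0.087,0,0,0,0,0,0],[0.087,0,0,0,0,0,0],[0.087,0,0,0,0,0,0]]'
python3 - <<'E'
from m import *
im,d,ci=grab("wrist"); cv2.imwrite("pics/w7.png",im)
P=world(d,ci);P[d==0]=9
blobs(P,im,"w",(0.03,0.08))
k=(abs(P[...,0]-.64)<.018)&(abs(P[...,1]-.0988)<.018); print("D top z",np.percentile(P[k][:,2],[5,50,95]).round(4) if k.any() else None)
E
python3 plan.py 0.454 0.224 0.041 9.5
```

```text
time: 24.2
position: [0.4483, 0.1425, 0.189]
tool_rot: [2.198, 2.244, -0.001]
ft_force: [0.6, -0.8, -0.6]
grip_width: 1.0
grip_force: 0.0
w px [455.  48.] n 10651 rect [(np.float64(594.6), np.float64(276.2)), (np.float64(113.6), np.float64(78.4)), np.float64(6.2)] top [(np.float64(590.7), np.float64(271.8)), (np.float64(87.0), np.float64(70.6)), np.float64(5.9)]
w px [292.  99.] n 6039 rect [(np.float64(455.3), np.float64(225.4)), (np.float64(90.6), np.float64(45.4)), np.float64(9.8)] top [(np.float64(455.2), np.float64(225.4)), (np.float64(44.4), np.float64(45.3)), np.float64(9.6)]
w px [489. 192.] n 3336 rect [(np.float64(635.9), np.float64(151.6)), (np.float64(96.3), np.float64(25.4)), np.float64(1.5)] top [(np.float64(635.1), np.float64(151.8)), (np.float64(4.7), np.float64(74.5)), np.float64(89.3)]
w px [466. 236.] n 1790 rect [(np.float64(638.8), np.float64(102.6)), (np.float64(89.8), np.float64(38.8)), np.float64(1.4)] top [(np.float64(638.0), np.float64(121.0)), (np.float64(40.7), np.float64(0.8)), np.float64(1.1)]
w px [283. 248.] n 2475 rect [(np.float64(452.1), np.float64(93.5)), (np.float64(90.4), np.float64(26.6)), np.float64(0.3)] top [(np.float64(452.0), np.float64(98.8)), (np.float64(44.1), np.float64(14.5)), np.float64(1.1)]
w px [430. 413.] n 245 rect [(np.float64(611.1), np.float64(-89.1)), (np.float64(29.9), np.float64(7.6)), np.float64(3.0)] top None
D top z None
t 24.2 p [0.4483 0.1423 0.1889] yaw 1.1 F [0.  0.1 0.5] q7 -0.36
 shift now [ 81.7   7.3 147.9] turn [-0.   0.  -8.4] shift after turn [ 79.7  19.1 147.9]
```

```bash
python3 -m handwheel '[[0.087,0,0,0,0,0,-8.5],[0.087,0.0404,0.0104,0.02,0,0,0],[0.087,0.0404,0.0104,0.03,0,0,0],[0.087,0,0,0.03,0,0,0],[0.087,0,0,0.03,0,0,0],[0.087,0,0,0.03,0,0,0],[0.087,0,0,0.0095,0,0,0],[0.087,0,0,0,0,0,0]]'
python3 plan.py 0.4552 0.2254 0.04 9.7
python3 -m handwheel '[[0,0,0,0,0,0,0],[0,0,0,0,0,0,0],[0,0,0,0,0,0,0],[0,0,0,0,0,0,0],[0,0,0,0,0,0,0],[0,0,0,0,0,0,0],[0,0,0,0,0,0,0],[0,0,0,0,0,0,0],[0,0,0,0,0,0,0],[0,0,0,-0.04,0,0,0],[0,0,0,-0.055,0,0,0],[0,0,0,0,0,0,0]]' 50
python3 tilt.py
python3 plan.py 0.638 0.0505 0.13 1.2
```

```text
time: 25.25
position: [0.4547, 0.2253, 0.0394]
tool_rot: [2.027, 2.4, -0.002]
ft_force: [0.0, -1.1, 1.0]
grip_width: 1.0
grip_force: 0.0
t 25.2 p [0.4547 0.2253 0.0394] yaw 9.6 F [ 0.  -1.1  1. ] q7 -0.29
 shift now [-0.   0.5 -0.6] turn [-0.   0.  -0.1] shift after turn [-0.   0.5 -0.6]
time: 26.75
position: [0.4574, 0.2273, 0.1387]
tool_rot: [2.025, 2.399, 0.014]
ft_force: [0.1, -0.3, -1.9]
grip_width: 0.496
grip_force: 50.0
-36.0 0.095 0.241 0.243 3
-36.0 0.100 0.241 0.245 12
-36.0 0.105 0.242 0.245 11
-36.0 0.110 0.24 0.247 15
-36.0 0.115 0.239 0.246 10
-36.0 0.120 0.241 0.25 16
-36.0 0.125 0.24 0.246 13
-36.0 0.130 0.198 0.245 59
-36.0 0.135 0.206 0.243 30
36.0 0.100 0.247 0.258 14
36.0 0.105 0.253 0.257 10
36.0 0.110 0.245 0.258 13
36.0 0.115 0.246 0.257 10
36.0 0.120 0.248 0.258 12
36.0 0.125 0.246 0.258 14
36.0 0.130 0.211 0.257 42
36.0 0.135 0.213 0.257 56
t 26.8 p [0.4555 0.2264 0.136 ] yaw 9.7 F [-0.3 -1.1 -2.1] q7 -0.32
 shift now [-204.1  150.2    6.2] turn [ 0.2 -0.1  8.5] shift after turn [-179.7  178.7    6. ]
```

```bash
python3 -m handwheel '[[0,0,0,0,0,0,8.5],[0,-0.036,0.0357,0,0,0,0],[0,-0.036,0.0357,0,0,0,0],[0,-0.036,0.0357,0,0,0,0],[0,-0.036,0.0357,0,0,0,0],[0,-0.036,0.0357,0,0,0,0],[0,0,0,0,0,0,0],[0,0,0,0,0,0,0]]'
python3 plan.py 0.638 0.0505 0.06 1.2; python3 tilt.py
```

```text
time: 27.8
position: [0.6351, 0.0497, 0.1321]
tool_rot: [-2.197, -2.242, 0.005]
ft_force: [0.3, 0.3, -1.9]
grip_width: 0.503
grip_force: 50.0
t 27.8 p [0.6351 0.0497 0.1321] yaw 1.2 F [ 0.3  0.3 -1.9] q7 0.03
 shift now [ 0.8  3.3 72.1] turn [-0.2  0.  -0. ] shift after turn [ 0.8  3.  72.1]
-36.0 0.090 0.031 0.072 6
-36.0 0.095 0.029 0.073 8
-36.0 0.100 0.026 0.075 15
-36.0 0.105 0.067 0.073 9
-36.0 0.110 0.067 0.072 12
-36.0 0.115 0.042 0.074 13
-36.0 0.120 0.047 0.073 10
-36.0 0.125 0.026 0.072 69
-36.0 0.130 0.03 0.069 14
-36.0 0.135 0.039 0.062 5
36.0 0.090 0.068 0.072 8
36.0 0.095 0.07 0.073 6
36.0 0.100 0.071 0.076 11
36.0 0.105 0.068 0.077 10
36.0 0.110 0.07 0.074 6
36.0 0.115 0.069 0.075 13
36.0 0.120 0.068 0.075 9
36.0 0.125 0.026 0.075 51
36.0 0.130 0.055 0.074 7
36.0 0.135 0.061 0.065 3
```

```bash
python3 -m handwheel '[[0,0,0.003,0.03,0,0,0],[0,0,0,0.03,0,0,0],[0,0,0,0.012,0,0,0],[0,0,0,0,0,0,0]]'
python3 -m handwheel '[[0,0,0,0.005,0,0,0],[0,0,0,0.004,0,0,0],[0,0,0,0,0,0,0]]'
python3 plan.py 0.638 0.0505 0.048 1.2
```

```text
time: 28.35
position: [0.6386, 0.0506, 0.0619]
tool_rot: [-2.196, -2.245, 0.002]
ft_force: [0.8, -0.4, -1.4]
grip_width: 0.502
grip_force: 50.0
time: 28.72
position: [0.6396, 0.0496, 0.0538]
tool_rot: [-2.198, -2.244, -0.0]
ft_force: [-0.5, -0.4, -0.3]
grip_width: 0.504
grip_force: 50.0
t 28.7 p [0.6396 0.0496 0.0538] yaw 1.2 F [-0.5 -0.4 -0.3] q7 0.06
 shift now [ 0.9 -1.6  5.8] turn [ 0. -0. -0.] shift after turn [ 0.9 -1.6  5.8]
```

```bash
python3 -m handwheel '[[0,0,0,0.003,0,0,0],[0,0,0,0,0,0,0]]'; python3 -m handwheel '[[0,0,0,0.003,0,0,0],[0,0,0,0,0,0,0]]'
python3 plan.py 0.638 0.0505 0.048 1.2
```

```text
time: 28.98
position: [0.6395, 0.0496, 0.0504]
tool_rot: [-2.198, -2.244, 0.0]
ft_force: [-0.2, 0.7, -1.3]
grip_width: 0.5
grip_force: 50.0
time: 29.22
position: [0.64, 0.0496, 0.0478]
tool_rot: [2.198, 2.244, 0.001]
ft_force: [0.0, 0.0, -1.0]
grip_width: 0.498
grip_force: 50.0
t 29.2 p [0.64   0.0496 0.0478] yaw 1.2 F [ 0.  0. -1.] q7 0.06
 shift now [ 0.9 -1.9 -0.2] turn [ 0. -0. -0.] shift after turn [ 0.9 -1.9 -0.2]
```

```bash
python3 -m handwheel '[[0,0,0,0.001,0,0,0],[0.087,0,0,0,0,0,0],[0.087,0,0,0,0,0,0],[0.087,0,0,0,0,0,0],[0.087,0,0,0,0,0,0],[0.087,0,0,-0.05,0,0,0],[0.087,0,0,-0.05,0,0,0],[0.087,-0.04,-0.004,-0.05,0,0,0],[0.087,-0.05,-0.008,0,0,0,0],[0.087,-0.05,-0.008,0,0,0,0],[0.087,-0.05,-0.008,0,0,0,0],[0.087,-0.05,-0.008,0,0,0,0]]'
python3 -m handwheel '[[0.087,-0.05,-0.008,0,0,0,0],[0.087,-0.05,-0.008,0,0,0,0],[0.087,-0.05,-0.008,0,0,0,0],[0.087,-0.04,-0.008,0,0,0,0],[0.087,0,0,0,0,0,0],[0.087,0,0,0,0,0,0]]'
python3 - <<'E'
from m import *
im,d,ci=grab("wrist"); cv2.imwrite("pics/w8.png",im)
P=world(d,ci);P[d==0]=9
blobs(P,im,"w",(0.03,0.08))
im,d,ci=grab("scene"); P=world(d,ci);P[d==0]=9; blobs(P,im,"s",(0.025,0.08))
E
python3 plan.py 0.582 -0.347 0.0395 8.5
```

```text
time: 30.72
position: [0.6083, -0.1915, 0.1955]
tool_rot: [2.198, 2.244, 0.001]
ft_force: [0.6, -0.1, 0.3]
grip_width: 0.998
grip_force: 0.0
time: 31.48
position: [0.581, -0.3798, 0.195]
tool_rot: [-2.197, -2.244, -0.002]
ft_force: [-0.6, 0.7, 0.3]
grip_width: 0.994
grip_force: 0.0
w px [110.  55.] n 7331 rect [(np.float64(430.8), np.float64(-262.3)), (np.float64(91.3), np.float64(55.2)), np.float64(9.7)] top [(np.float64(431.0), np.float64(-262.2)), (np.float64(45.1), np.float64(54.9)), np.float64(10.2)]
w px [286. 159.] n 5273 rect [(np.float64(583.8), np.float64(-346.2)), (np.float64(90.4), np.float64(44.8)), np.float64(8.4)] top [(np.float64(583.9), np.float64(-346.2)), (np.float64(44.1), np.float64(44.5)), np.float64(8.5)]
w px [ 18. 207.] n 1742 rect [(np.float64(324.7), np.float64(-394.3)), (np.float64(49.0), np.float64(52.8)), np.float64(1.3)] top None
w px [342. 242.] n 2474 rect [(np.float64(629.8), np.float64(-429.6)), (np.float64(81.6), np.float64(39.7)), np.float64(38.2)] top [(np.float64(636.9), np.float64(-426.0)), (np.float64(62.5), np.float64(40.3)), np.float64(45.5)
[... 2456 characters left out ...]
64(48.3), np.float64(43.5)), np.float64(9.1)]
s px [328. 276.] n 850 rect [(np.float64(429.2), np.float64(-262.9)), (np.float64(91.7), np.float64(55.2)), np.float64(9.9)] top [(np.float64(430.1), np.float64(-262.9)), (np.float64(47.6), np.float64(55.0)), np.float64(8.9)]
s px [273. 310.] n 569 rect [(np.float64(285.6), np.float64(-199.4)), (np.float64(61.2), np.float64(99.7)), np.float64(19.7)] top None
s px [369. 349.] n 1507 rect [(np.float64(292.9), np.float64(-413.3)), (np.float64(104.6), np.float64(75.8)), np.float64(13.6)] top None
t 31.6 p [ 0.5817 -0.3786  0.1951] yaw 1.3 F [0.3 0.8 0.4] q7 0.75
 shift now [ 31.4   0.9 155.7] turn [ 0.  -0.1 -7.2] shift after turn [ 31.2   4.9 155.6]
```

View pics/w8.png

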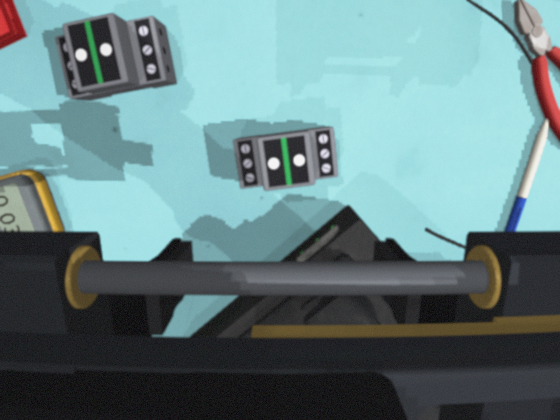

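Run:
```python
from m import *
for n in("side","wrist","scene"):
    im,d,ci=grab(n); P=world(d,ci);P[d==0]=9
    for y0 in np.arange(-.46,-.36,.02):
        k=(P[...,0]>.5)&(P[...,0]<.72)&(P[...,1]>y0)&(P[...,1]<y0+.02)&(P[...,2]>.01)&(P[...,2]<.19)
        if n=="scene" or n=="side": k&=P[...,2]<.12
        q=P[k]
        if len(q)>3: print(n,y0.round(2),len(q),"x",q[:,0].min().round(3),q[:,0].max().round(3),"zmax",np.percentile(q[:,2],98).round(3))
```

```text
side -0.46 353 x 0.568 0.712 zmax 0.117
side -0.44 266 x 0.592 0.69 zmax 0.114
side -0.42 172 x 0.61 0.674 zmax 0.067
side -0.4 51 x 0.631 0.657 zmax 0.066
side -0.38 34 x 0.54 0.617 zmax 0.063
side -0.36 95 x 0.538 0.627 zmax 0.065
wrist -0.46 1705 x 0.584 0.673 zmax 0.144
wrist -0.44 1885 x 0.596 0.674 zmax 0.141
wrist -0.42 1444 x 0.616 0.674 zmax 0.065
wrist -0.4 322 x 0.639 0.655 zmax 0.065
wrist -0.38 858 x 0.541 0.631 zmax 0.063
wrist -0.36 2370 x 0.538 0.631 zmax 0.064
scene -0.46 339 x 0.574 0.625 zmax 0.118
scene -0.44 268 x 0.593 0.678 zmax 0.114
scene -0.42 192 x 0.616 0.668 zmax 0.066
scene -0.4 32 x 0.639 0.65 zmax 0.064
scene -0.38 194 x 0.537 0.626 zmax 0.064
scene -0.36 298 x 0.535 0.606 zmax 0.065
```

```bash
python3 -m handwheel '[[0.087,0,0,0,0,0,-7.2],[0.087,0.0317,0.0069,0.02,0,0,0],[0.087,0,0,0.03,0,0,0],[0.087,0,0,0.03,0,0,0],[0.087,0,0,0.03,0,0,0],[0.087,0,0,0.03,0,0,0],[0.087,0,0,0.0155,0,0,0],[0.087,0,0,0,0,0,0]]'
python3 plan.py 0.5839 -0.3462 0.0395 8.4
python3 -m handwheel '[[0,0,0,0,0,0,0],[0,0,0,0,0,0,0],[0,0,0,0,0,0,0],[0,0,0,0,0,0,0],[0,0,0,0,0,0,0],[0,0,0,0,0,0,0],[0,0,0,0,0,0,0],[0,0,0,0,0,0,0],[0,0,0,0,0,0,0],[0,0,0,-0.04,0,0,0],[0,0,0,-0.055,0,0,0],[0,0,0,-0.01,0,0,0]]' 50
python3 -m handwheel '[[0,0,0,0,0,0,0]]'
python3 tilt.py
python3 plan.py 0.6385 0.002 0.145 1.2
```

```text
time: 32.72
position: [0.5827, -0.3476, 0.0392]
tool_rot: [-2.051, -2.378, 0.0]
ft_force: [0.4, 0.4, 1.6]
grip_width: 0.997
grip_force: 0.0
t 32.7 p [ 0.5827 -0.3476  0.0392] yaw 8.4 F [0.4 0.4 1.6] q7 0.87
 shift now [ 1.3  1.4 -0.3] turn [-0.1 -0.   0. ] shift after turn [ 1.3  1.4 -0.3]
time: 34.22
position: [0.5845, -0.35, 0.1489]
tool_rot: [2.049, 2.373, 0.002]
ft_force: [0.1, -0.0, -2.5]
grip_width: 0.507
grip_force: 50.0
time: 34.35
position: [0.5827, -0.3482, 0.1446]
tool_rot: [-2.053, -2.378, -0.001]
ft_force: [0.4, 0.0, -2.4]
grip_width: 0.503
grip_force: 50.0
-36.0 0.105 -0.334 -0.326 6
-36.0 0.110 -0.332 -0.329 8
-36.0 0.115 -0.329 -0.328 3
-36.0 0.120 -0.332 -0.321 9
-36.0 0.125 -0.334 -0.327 7
-36.0 0.130 -0.333 -0.328 8
-36.0 0.135 -0.371 -0.328 17
36.0 0.105 -0.32 -0.316 4
36.0 0.110 -0.318 -0.314 6
36.0 0.115 -0.327 -0.318 8
36.0 0.120 -0.323 -0.316 10
36.0 0.125 -0.324 -0.319 6
36.0 0.130 -0.324 -0.318 6
36.0 0.135 -0.34 -0.317 5
t 34.4 p [ 0.582  -0.3476  0.1431] yaw 8.4 F [-0.7  0.1 -2.7] q7 0.83
 shift now [337.6 106.9  -1.5] turn [-0.1 -0.1  7.2] shift after turn [348.3  63.8  -1.9]
```

```bash
python3 -m handwheel '[[0,0,0,0,0,0,7.2],[0,0.049,0.0092,0,0,0,0],[0,0.049,0.0092,0,0,0,0],[0,0.049,0.0092,0,0,0,0],[0,0.049,0.0092,0,0,0,0],[0,0.049,0.0092,0,0,0,0],[0,0.049,0.0092,0,0,0,0],[0,0.049,0.0092,0,0,0,0],[0,0,0,0,0,0,0],[0,0,0,0,0,0,0]]'
python3 plan.py 0.6395 -0.003 0.061 1.2; python3 tilt.py
```

```text
time: 35.65
position: [0.6387, -0.0044, 0.1426]
tool_rot: [-2.197, -2.244, 0.006]
ft_force: [-0.3, -0.9, -2.1]
grip_width: 0.503
grip_force: 50.0
t 35.6 p [ 0.6387 -0.0044  0.1426] yaw 1.2 F [-0.3 -0.9 -2.1] q7 0.13
 shift now [ 1.5  1.2 81.6] turn [-0.2  0.1  0. ] shift after turn [ 1.4  0.8 81.6]
-36.0 0.100 -0.025 0.016 4
-36.0 0.105 0.014 0.022 13
-36.0 0.110 0.015 0.02 6
-36.0 0.115 0.014 0.021 13
-36.0 0.120 0.016 0.024 11
-36.0 0.125 0.017 0.019 8
-36.0 0.130 0.005 0.023 10
-36.0 0.135 -0.027 0.021 63
36.0 0.100 0.018 0.02 5
36.0 0.105 0.018 0.023 8
36.0 0.110 0.018 0.024 8
36.0 0.115 0.016 0.023 9
36.0 0.120 0.018 0.024 9
36.0 0.125 0.015 0.025 12
36.0 0.130 0.015 0.023 9
36.0 0.135 -0.026 0.023 44
```

```bash
python3 -m handwheel '[[0,0,0.001,0.03,0,0,0],[0,0,0,0.03,0,0,0],[0,0,0,0.02,0,0,0],[0,0,0,0,0,0,0]]'
python3 -m handwheel '[[0,0,0,0.004,0,0,0],[0,0,0,0.003,0,0,0],[0,0,0,0,0,0,0]]'
python3 -m handwheel '[[0,0,0,0.003,0,0,0],[0,0,0,0.003,0,0,0],[0,0,0,0,0,0,0]]'
python3 plan.py 0.6395 -0.003 0.0475 1.2
```

```text
time: 36.2
position: [0.6394, -0.0052, 0.0629]
tool_rot: [-2.199, -2.241, 0.005]
ft_force: [0.1, 0.8, -2.0]
grip_width: 0.506
grip_force: 50.0
time: 36.58
position: [0.6413, -0.0039, 0.0583]
tool_rot: [2.198, 2.244, 0.001]
ft_force: [-0.7, -0.2, -2.0]
grip_width: 0.497
grip_force: 50.0
time: 36.95
position: [0.6408, -0.004, 0.0514]
tool_rot: [-2.198, -2.244, 0.001]
ft_force: [-0.2, -0.4, -1.2]
grip_width: 0.504
grip_force: 50.0
t 37.0 p [ 0.6408 -0.004   0.0514] yaw 1.2 F [-0.2 -0.4 -1.2] q7 0.16
 shift now [ 1.  -1.2  3.9] turn [-0. -0. -0.] shift after turn [ 1.  -1.3  3.9]
```

```bash
python3 -m handwheel '[[0,0,0,0.003,0,0,0],[0,0,0,0.001,0,0,0],[0,0,0,0,0,0,0],[0.087,0,0,0,0,0,0],[0.087,0,0,0,0,0,0],[0.087,0,0,0,0,0,0],[0.087,0,0,0,0,0,0],[0.087,0,0,-0.05,0,0,0],[0.087,0,0,-0.05,0,0,0],[0.087,-0.01,0,-0.05,0,0,0],[0.087,0,0,-0.05,0,0,0],[0.087,0,0,0,0,0,0]]'
python3 -m handwheel '[[0.087,-0.05,0,-0.02,0,0,0],[0.087,-0.04,0,0,0,0,0],[0.087,0,0,0,0,0,0],[0.087,0,0,0,0,0,0]]'
python3 - <<'E'
from m import *
im,d,ci=grab("wrist"); cv2.imwrite("pics/w9.png",im)
P=world(d,ci);P[d==0]=9
blobs(P,im,"w",(0.03,0.085))
for y in np.arange(.12,-.08,-.01):
    k=(abs(P[...,0]-.639)<.018)&(abs(P[...,1]-y)<.004)
    if k.sum()>5: print("y",y.round(2),"z",np.median(P[k][:,2]).round(4))
E
python3 plan.py 0.642 -0.138 0.059 1.2
```

```text
time: 38.45
position: [0.6438, -0.0147, 0.2532]
tool_rot: [2.195, 2.24, 0.011]
ft_force: [-0.6, 0.7, -1.0]
grip_width: 1.001
grip_force: 0.0
time: 38.95
position: [0.6429, -0.1031, 0.2667]
tool_rot: [-2.197, -2.243, 0.0]
ft_force: [0.7, 0.3, -0.3]
grip_width: 1.005
grip_force: 0.0
w px [103.   8.] n 1493 rect [(np.float64(452.0), np.float64(75.8)), (np.float64(17.6), np.float64(90.8)), np.float64(89.1)] top [(np.float64(452.0), np.float64(72.2)), (np.float64(9.5), np.float64(44.7)), np.float64(89.5)]
w px [283.  54.] n 9616 rect [(np.float64(640.8), np.float64(28.6)), (np.float64(90.4), np.float64(106.8)), np.float64(2.3)] top [(np.float64(641.3), np.float64(21.9)), (np.float64(40.9), np.float64(92.7)), np.float64(0.9)]
w px [478. 117.] n 15142 rect [(np.float64(849.7), np.float64(-34.2)), (np.float64(101.1), np.float64(256.5)), np.float64(0.2)] top [(np.float64(849.7), np.float64(-38.3)), (np.float64(101.1), np.float64(248.4)), np.float64(0.2)]
w px [126. 120.] n 2861 rect [(np.float64(471.4), np.float64(-38.7)), (np.float64(91.0), np.float64(36.5)), np.float64(1.2)] top [(np.float64(471.5), np.float64(-38.7)), (np.float64(45.1), np.float64(35.0)), np.float64(0.3)]
w px [281. 200.] n 6019 rect [(np.float64(642.1), np.float64(-124.8)), (np.float64(96.1), np.float64(79.4)), np.float64(1.1)] top [(np.float64(643.3), np.float64(-133.0)), (np.float64(40.4), np.float64(36.7)), np.float64(62.7)]
y 0.07 z 0.0702
y 0.06 z 0.0708
y 0.05 z 0.0708
y 0.04 z 0.0709
y 0.03 z 0.0707
y 0.02 z 0.0697
y 0.01 z 0.0706
y 0.0 z 0.071
y -0.01 z 0.0705
y -0.02 z 0.0702
y -0.03 z 0.0096
y -0.04 z 0.0097
y -0.05 z 0.0095
y -0.06 z 0.0098
y -0.07 z 0.3532
t 39.0 p [ 0.643  -0.1023  0.2667] yaw 1.3 F [ 0.1 -0.3 -0.7] q7 0.27
 shift now [-36.   -1.5 207.7] turn [-0.1 -0.1  0.1] shift after turn [-35.7  -1.8 207.7]
```

View pics/w9.png

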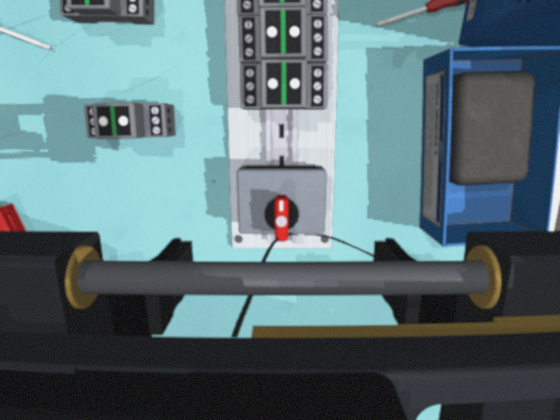

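```bash
python3 -m handwheel '[[0.06,-0.0345,-0.0015,0.04,0,0,0],[0.06,0,0,0.055,0,0,0],[0.06,0,0,0.055,0,0,0],[0.06,0,0,0.04,0,0,0],[0.06,0,0,0.0175,0,0,0],[0.06,0,0,0,0,0,0],[0,0,0,0,0,0,0],[0,0,0,0,0,0,0],[0,0,0,0,0,0,0],[0,0,0,0,0,0,0],[0,0,0,0,0,0,0],[0,0,0,0,0,0,0]]' 25
python3 -m handwheel '[[0,0.015,0,0,0,0,0],[0,0.015,0,0,0,0,0],[0,0.015,0,0,0,0,0],[0,0.01,0,0,0,0,0],[0,0.01,0,0,0,0,0],[0,0.01,0,0,0,0,0],[0,0.005,0,0,0,0,0],[0,0,0,0,0,0,0]]'
python3 plan.py 0.64 -0.045 0.059 1.2
```

```text
time: 40.5
position: [0.6416, -0.1386, 0.0604]
tool_rot: [-2.197, -2.243, 0.001]
ft_force: [-2.8, 0.5, 3.0]
grip_width: 0.159
grip_force: 25.0
time: 41.5
position: [0.6399, -0.0577, 0.0604]
tool_rot: [-2.197, -2.245, 0.002]
ft_force: [-4.9, -2.9, 3.7]
grip_width: 0.158
grip_force: 25.0
t 41.5 p [ 0.6399 -0.0577  0.0604] yaw 1.2 F [-4.9 -2.9  3.7] q7 0.26
 shift now [12.7  0.3  1.4] turn [-0.1  0.   0. ] shift after turn [12.7  0.3  1.4]
```

```bash
for i in 1; do python3 -m handwheel '[[0,0.005,0,0,0,0,0],[0,0,0,0,0,0,0]]' | grep -E "posi|ft"; python3 -m handwheel '[[0,0.003,0,0,0,0,0],[0,0,0,0,0,0,0]]' | grep -E "posi|ft"; python3 -m handwheel '[[0,0.002,0,0,0,0,0],[0,0,0,0,0,0,0]]'| grep -E "posi|ft"; done
```

```text
position: [0.6398, -0.0533, 0.0604]
ft_force: [-3.7, -3.3, 3.1]
position: [0.6397, -0.0506, 0.0604]
ft_force: [-4.0, -4.6, 3.7]
position: [0.6397, -0.0489, 0.0604]
ft_force: [-3.5, -3.8, 4.5]
```

```bash
for i in 1; do python3 -m handwheel '[[0,0.002,0,0,0,0,0],[0,0,0,0,0,0,0]]' | grep -E "posi|ft"; python3 -m handwheel '[[0,0.002,0,0,0,0,0],[0,0,0,0,0,0,0]]' | grep -E "posi|ft"; python3 -m handwheel '[[0,0.002,0,0,0,0,0],[0,0,0,0,0,0,0]]'| grep -E "posi|ft"; done
```

```text
position: [0.6397, -0.0476, 0.0604]
ft_force: [-3.6, -5.6, 3.8]
position: [0.6397, -0.0475, 0.0604]
ft_force: [-3.0, -7.5, 3.2]
position: [0.6397, -0.0475, 0.0604]
ft_force: [-3.2, -11.1, 2.5]
```

Stalled at y=-0.0475 with rising force, so the row is closed up. Locking while still pressing.

```bash
python3 -m handwheel '[[0,0,0,0,0,0,8],[0,0,0,0,0,0,8],[0,0,0,0,0,0,8],[0,0,0,0,0,0,8],[0,0,0,0,0,0,8],[0,0,0,0,0,0,8],[0,0,0,0,0,0,8],[0,0,0,0,0,0,8],[0,0,0,0,0,0,8],[0,0,0,0,0,0,7],[0,0,0,0,0,0,0]]'
python3 plan.py 0.64 -0.0475 0.059 -78
```

```text
time: 44.38
position: [0.6376, -0.0458, 0.0604]
tool_rot: [3.121, 0.329, -0.009]
ft_force: [-9.0, -7.9, 8.1]
grip_width: 0.156
grip_force: 25.0
t 44.4 p [ 0.6376 -0.0458  0.0604] yaw -78.0 F [-9.  -7.9  8.1] q7 -1.03
 shift now [2.  2.2 1.4] turn [0.2 0.3 0. ] shift after turn [2.  2.2 1.4]
```

```bash
python3 -m handwheel '[[0.05,0,0,0,0,0,0],[0.06,0,0,0,0,0,0],[0.06,0,0,0,0,0,0],[0.06,0,0,-0.04,0,0,0],[0.06,0,0,-0.06,0,0,0],[0.06,-0.03,-0.03,-0.05,0,0,0],[0.06,-0.04,-0.04,0,0,0,0],[0.06,0,-0.02,0,0,0,0],[0.06,0,0,0,0,0,0],[0.06,0,0,0,0,0,0]]'
python3 - <<'E'
from m import *
im,d,ci=grab("wrist"); cv2.imwrite("pics/w10.png",cv2.resize(im[0:250],(784,350)))
P=world(d,ci);P[d==0]=9
blobs(P,im,"w",(0.03,0.066))
blobs(P,im,"top",(0.067,0.075))
hsv=cv2.cvtColor(im,cv2.COLOR_BGR2HSV)
r=cv2.inRange(hsv,(0,130,60),(7,255,255))|cv2.inRange(hsv,(173,130,60),(180,255,255))
m=(r>0)&(P[...,2]>0.074)&(P[...,2]<0.09); q=(P[m][:,:2]*1000).astype(np.float32)
print("bar",len(q),cv2.minAreaRect(q))
k=(abs(P[...,0]-.639)<.018)&(P[...,2]<.2)
yy=P[k]
E
python3 plan.py 0.60 0.28 0.1 0
```

```text
time: 45.62
position: [0.5553, 0.0288, 0.2082]
tool_rot: [3.123, 0.333, 0.001]
ft_force: [0.3, -0.7, -0.1]
grip_width: 0.691
grip_force: 0.0
w px [289.  98.] n 18242 rect [(np.float64(638.8), np.float64(48.0)), (np.float64(97.0), np.float64(233.1)), np.float64(1.3)] top [(np.float64(637.5), np.float64(46.6)), (np.float64(75.7), np.float64(218.7)), np.float64(0.4)]
w px [43. 93.] n 7375 rect [(np.float64(596.5), np.float64(271.0)), (np.float64(115.0), np.float64(69.8)), np.float64(6.7)] top [(np.float64(591.4), np.float64(263.9)), (np.float64(87.2), np.float64(59.7)), np.float64(3.6)]
w px [508. 130.] n 145 rect [(np.float64(658.4), np.float64(-158.2)), (np.float64(3.7), np.float64(31.0)), np.float64(70.9)] top [(np.float64(647.5), np.float64(-154.5)), (np.float64(2.7), np.float64(7.7)), np.float64(82.2)]
w px [220. 245.] n 373 rect [(np.float64(486.9), np.float64(85.0)), (np.float64(35.3), np.float64(22.1)), np.float64(86.8)] top None
w px [332. 251.] n 473 rect [(np.float64(507.0), np.float64(-31.2)), (np.float64(20.6), np.float64(24.5)), np.float64(6.1)] top None
w px [214. 308.] n
[... 681 characters left out ...]
64(17.1)] top None
top px [385. 118.] n 152 rect [(np.float64(639.5), np.float64(-37.6)), (np.float64(43.9), np.float64(1.8)), np.float64(10.9)] top None
top px [ 36. 132.] n 409 rect [(np.float64(566.5), np.float64(249.9)), (np.float64(17.9), np.float64(42.6)), np.float64(28.6)] top None
top px [  5. 129.] n 81 rect [(np.float64(566.9), np.float64(276.4)), (np.float64(7.8), np.float64(12.7)), np.float64(12.0)] top None
bar 733 ((640.5359497070312, -44.08332061767578), (43.81446075439453, 14.902688980102539), 10.175239562988281)
t 45.7 p [0.5553 0.0283 0.2081] yaw -77.9 F [-0.6 -0.6 -0.6] q7 -1.34
 shift now [  96.5 -236.9  107.8] turn [  0.1   0.  -77.9] shift after turn [251.7  44.7 108.1]
```

View pics/w10.png

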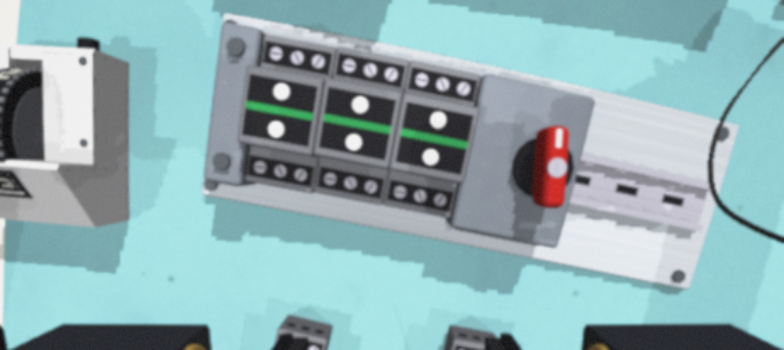

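The row is tight: 135.9 mm across the modules, no gaps, and the knob is across the rail at about 81° (1.41 rad). Now I'll read the window.

```bash
python3 -m handwheel '[[0.06,0.0252,-0.0458,0,0,0,0],[0.06,0.0252,-0.0458,0,0,0,0],[0.06,0.0252,-0.0458,0,0,0,0],[0.06,0.0252,-0.0458,0,0,0,0],[0.06,0.0252,-0.0458,0,0,0,0],[0.06,0,0,0,0,0,-9.7],[0.06,0,0,0,0,0,-9.7],[0.06,0,0,0,0,0,-9.7],[0.06,0,0,0,0,0,-9.7],[0.06,0,0,0,0,0,-9.7]]' | grep posi
python3 -m handwheel '[[0.06,0,0,0,0,0,-10.5],[0.06,0,0,0,0,0,-10.5],[0.06,0,0,0,0,0,-10.5],[0.06,0,0,0,0,0,-10.5],[0.06,0,0,0,0,0,-10.5],[0.06,0,0,0,0,0,-10.5],[0.06,0,0,0,0,0,-10.5],[0.06,0,0,0,0,0,-10.5],[0.06,0,0,0,0,0,-10.5],[0.06,0,0,0,0,0,-10.5],[0.06,0,0,0,0,0,-10.5],[0.06,0,0,0,0,0,-10.5]]' |grep posi
python3 -m handwheel '[[0.06,0,0,0,0,0,0],[0.06,0,0,0,0,0,0]]' |grep posi
python3 - <<'E'
from m import *
im,d,ci=grab("wrist"); P=world(d,ci);P[d==0]=9; np.savez("pics/w11.npz",im=im,d=d,**ci)
cv2.imwrite("pics/w11.png",cv2.resize(im[0:260,130:430],None,fx=2.3,fy=2.3,interpolation=cv2.INTER_CUBIC))
blobs(P,im,"w",(0.03,0.085)); blobs(P,im,"deck",(0.043,0.049))
E
python3 plan.py 0.60 0.283 0.1 96.4
```

```text
position: [0.6307, 0.2782, 0.2071]
position: [0.6308, 0.278, 0.2069]
position: [0.6301, 0.279, 0.2074]
w px [83. 10.] n 854 rect [(np.float64(489.2), np.float64(85.9)), (np.float64(19.4), np.float64(37.3)), np.float64(4.3)] top None
w px [290. 148.] n 12673 rect [(np.float64(593.9), np.float64(282.4)), (np.float64(111.7), np.float64(90.6)), np.float64(6.2)] top [(np.float64(589.9), np.float64(282.8)), (np.float64(86.8), np.float64(89.9)), np.float64(7.2)]
w px [ 82. 177.] n 15489 rect [(np.float64(638.4), np.float64(84.0)), (np.float64(96.3), np.float64(162.1)), np.float64(1.6)] top [(np.float64(637.2), np.float64(93.3)), (np.float64(59.0), np.float64(137.8)), np.float64(10.0)]
deck px [290.  90.] n 435 rect [(np.float64(540.7), np.float64(277.1)), (np.float64(4.6), np.float64(89.6)), np.float64(6.4)] top None
deck px [ 68. 143.] n 2787 rect [(np.float64(607.1), np.float64(76.9)), (np.float64(132.0), np.float64(34.0)), np.float64(86.9)] top None
deck px [154. 172.] n 383 rect [(np.float64(633.3), np.float64(162.3)), (np.float64(95.7), np.float64(23.3)), np.float64(14.8)] top None
deck px [290. 176.] n 5570 rect [(np.float64(614.6), np.float64(284.7)), (np.float64(69.3), np.float64(90.4)), np.float64(6.5)] top None
deck px [ 70. 215.] n 1801 rect [(np.float64(675.3), np.float64(77.1)), (np.float64(39.0), np.float64(141.0)), np.float64(13.8)] top None
t 48.7 p [0.6299 0.2793 0.2076] yaw 96.5 F [1.3 0.2 0.3] q7 1.29
 shift now [ 29.2   7.1 107.6] turn [-0.  -0.   0.1] shift after turn [ 29.3   7.  107.6]
```

View pics/w11.png

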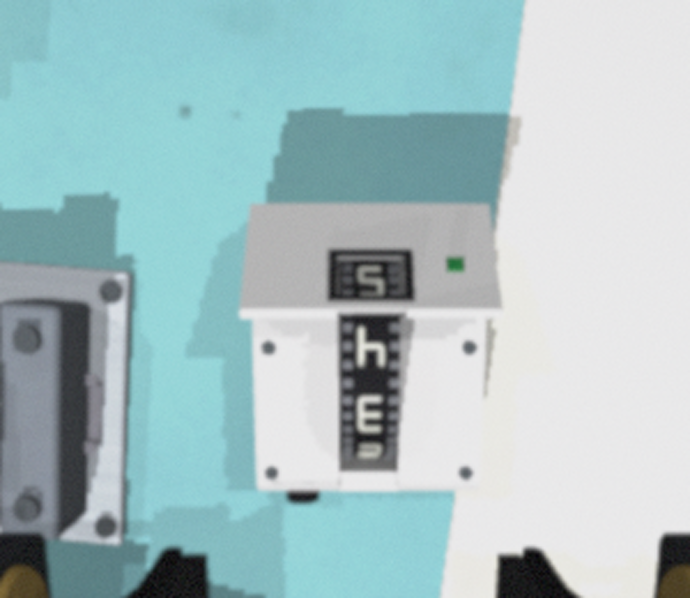

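The image is upside down: the window shows 5 (S shape), with 4 and then 3 behind it on the wheel. So the wheel must roll two digits (72°) towards the front. I'll fit the wheel circle from the depth.

Run:
```python
from m import *
from scipy.optimize import least_squares
z=np.load("pics/w11.npz");P=world(z["d"],z);P[z["d"]==0]=9
a=np.radians(6.4);ex=np.array([np.cos(a),np.sin(a)]);ey=np.array([-ex[1],ex[0]])
o=np.array([.597,.2829]); u=(P[...,:2]-o)@ex; v=(P[...,:2]-o)@ey; Z=P[...,2]
for vv in(0,.03):
  print("profile v",vv)
  for x in np.arange(-.06,.064,.004):
    k=(abs(u-x)<.002)&(abs(v-vv)<.006)&(Z<.12)&(Z>-.01)
    if k.any(): print("%.3f:%.4f"%(x,np.median(Z[k])),end=" ")
  print()
k=(abs(v)<.006)&(u>-.01)&(u<.05)&(Z>.05)&(Z<.09); q=np.c_[u[k],Z[k]]
f=least_squares(lambda p:np.hypot(q[:,0]-p[0],q[:,1]-p[1])-.04,[0,.042],loss="soft_l1",f_scale=.001); print("axle u,z",f.x, "world",o+ex*f.x[0])
k=(Z>.055)&(Z<.09)&(abs(v)<.03)&(u>-.0)&(u<.04); print("wheel v range",np.percentile(v[k],[2,50,98]))
print([round(x,2) for x in st()["joint_positions"]])
```

```text
profile v 0
-0.060:0.0449 -0.056:0.0478 -0.052:0.0518 -0.048:0.0558 -0.044:0.0600 -0.040:0.0644 -0.036:0.0630 -0.032:0.0685 -0.028:0.0725 -0.024:0.0804 -0.020:0.0818 -0.016:0.0790 -0.012:0.0808 -0.008:0.0815 -0.004:0.0820 0.000:0.0816 0.004:0.0811 0.008:0.0804 0.012:0.0790 0.016:0.0775 0.020:0.0753 0.024:0.0720 0.028:0.0679 0.032:0.0625 0.036:0.0544 0.044:0.0329 0.048:0.0437 0.052:0.0439 
profile v 0.03
-0.060:0.0452 -0.056:0.0483 -0.052:0.0523 -0.048:0.0561 -0.044:0.0599 -0.040:0.0643 -0.036:0.0695 -0.032:0.0723 -0.028:0.0759 -0.024:0.0798 -0.020:0.0823 -0.016:0.0470 -0.012:0.0461 -0.008:0.0459 -0.004:0.0462 0.000:0.0460 0.004:0.0459 0.008:0.0461 0.012:0.0459 0.016:0.0459 0.020:0.0461 0.024:0.0461 0.028:0.0459 0.032:0.0461 0.036:0.0461 0.040:0.0460 0.044:0.0459 0.048:0.0460 0.052:0.0441 
axle u,z [-0.00235972  0.04182623] world [0.59465498 0.28263696]
wheel v range [-0.01048133 -0.00053234  0.00920524]
[np.float64(-0.63), np.float64(0.41), np.float64(0.23), np.float64(1.37), np.float64(-0.09), np.float64(1.37), np.float64(1.29)]
```

```bash
cat > ax.py <<'E'
from h import *
s=st();R=Rn.from_rotvec(s["tool_rot"]).as_matrix()
d=R.T@(np.array([.5947,.2821,.042])-np.array(s["position"]))
print("axle in tool mm",(d*1000).round(1),"phi",np.degrees(np.arctan2(-(R[:2,2]@[np.cos(.1117),np.sin(.1117)]),-R[2,2])).round(1),"yaw",np.degrees(np.arctan2(R[1,1],R[0,1])).round(1),"ytilt",R[2,1].round(3),"F",np.round(s["ft_force"],1),"q6",round(s["joint_positions"][5],2),"grip",round(s["grip_width"]*87,1),s["grip_force"],"t",s["time"])
E
python3 -m handwheel '[[0.05,-0.0024,0.0069,0,0,0,0],[0.05,0,0,0.05,0,0,0],[0.05,0,0,0.056,0,0,0],[0.05,0,0,0,0,8,0],[0.05,0,0,0,0,8,0],[0.05,0,0,0,0,8,0],[0.05,0,0,0,0,8,0],[0.05,0,0,0,0,0,0],[0.05,0,0,0,0,0,0]]'; python3 ax.py
```

```text
time: 49.85
position: [0.6309, 0.2878, 0.1022]
tool_rot: [0.151, -2.581, 0.043]
ft_force: [-0.4, 0.4, 1.5]
grip_width: 0.579
grip_force: 0.0
axle in tool mm [-0.7 -1.4 70.5] phi 31.9 yaw 96.7 ytilt 0.0 F [-0.4  0.4  1.5] q6 1.9 grip 50.3 0.0 t 49.85
```

```bash
python3 -m handwheel '[[0.05,-0.0007,-0.0014,0.025,0,0,0],[0.05,0,0,0.02,0,0,0],[0.05,0,0,0.007,0,0,0],[0.05,0,0,0,0,0,0],[0,0,0,0,0,0,0],[0,0,0,0,0,0,0],[0,0,0,0,0,0,0],[0,0,0,0,0,0,0],[0,0,0,0,0,0,0]]' 30; python3 ax.py
python3 -m handwheel '[[0,0.0028,0,0.0002,0,-9,0],[0,0.0028,0,0.0002,0,-9,0],[0,0.0028,0,0.0002,0,-9,0],[0,0.0028,0,0.0002,0,-9,0],[0,0,0,0,0,0,0],[0,0,0,0,0,0,0]]'; python3 ax.py
```

```text
time: 50.98
position: [0.6045, 0.2826, 0.0574]
tool_rot: [0.151, -2.58, 0.043]
ft_force: [0.7, 1.1, 0.2]
grip_width: 0.227
grip_force: 30.0
axle in tool mm [ 0.2  0.6 18.3] phi 32.0 yaw 96.7 ytilt 0.0 F [0.7 1.1 0.2] q6 1.79 grip 19.7 29.998957059914346 t 50.975
time: 51.72
position: [0.591, 0.281, 0.0567]
tool_rot: [-0.18, 3.071, 0.005]
ft_force: [2.9, 2.4, -14.3]
grip_width: 0.225
grip_force: 30.0
axle in tool mm [-2.9  0.6 14.9] phi -3.8 yaw 96.7 ytilt -0.001 F [  2.9   2.4 -14.3] q6 0.99 grip 19.5 29.997240942902863 t 51.725
```

```bash
python3 -m handwheel '[[0.05,0,0,0,0,0,0],[0.05,0,0,0,0,0,0],[0.05,0,0,0,0,0,0],[0.05,0,0,-0.05,0,0,0],[0.05,-0.035,0,-0.05,0,4,0],[0.05,0,0,-0.04,0,0,0],[0.05,0,0,0,0,0,0],[0.05,0,0,0,0,0,0]]'; python3 ax.py
python3 - <<'E'
from m import *
im,d,ci=grab("wrist"); cv2.imwrite("pics/w12.png",cv2.resize(im[40:240,200:380],None,fx=2.5,fy=2.5,interpolation=cv2.INTER_CUBIC)[::-1,::-1])
E
```

```text
time: 52.72
position: [0.6212, 0.2845, 0.2022]
tool_rot: [0.183, -3.136, -0.0]
ft_force: [0.6, -0.3, -1.0]
grip_width: 0.572
grip_force: 0.0
axle in tool mm [ 26.6   0.7 160.2] phi 0.0 yaw 96.7 ytilt 0.0 F [ 0.6 -0.3 -1. ] q6 1.36 grip 49.8 0.0 t 52.725
```

View pics/w12.png

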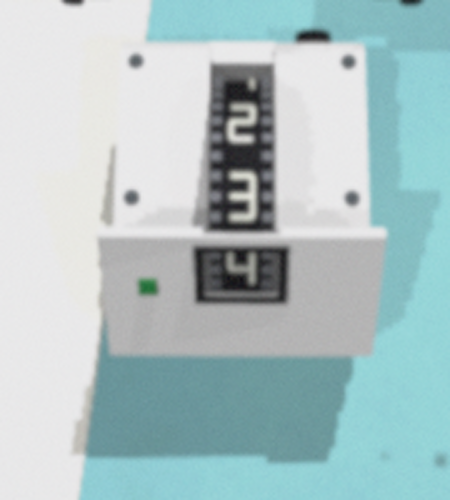

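Window shows 4, with 3 next. One more stroke.

```bash
python3 -m handwheel '[[0.05,-0.0105,0.0005,0,0,0,0],[0.05,0,0,0.05,0,0,0],[0.05,0,0,0.0508,0,0,0],[0.05,0,0,0,0,8,0],[0.05,0,0,0,0,8,0],[0.05,0,0,0,0,8,0],[0.05,0,0,0,0,8,0],[0.05,0,0,0,0,0,0],[0.05,0,0,0,0,0,0]]' >/dev/null; python3 ax.py
```

```text
axle in tool mm [ 0.3  0.1 70.1] phi 32.0 yaw 96.7 ytilt 0.0 F [0.1 0.6 0.3] q6 1.9 grip 50.2 0.0 t 53.9
```

```bash
python3 -m handwheel '[[0.05,0,0,0.025,0,0,0],[0.05,0,0,0.02,0,0,0],[0.05,0,0,0.007,0,0,0],[0.05,0,0,0,0,0,0],[0,0,0,0,0,0,0],[0,0,0,0,0,0,0],[0,0,0,0,0,0,0],[0,0,0,0,0,0,0],[0,0,0,0,0,0,0]]' 30 >/dev/null; python3 ax.py
python3 -m handwheel '[[0,0.0025,0,-0.0004,0,-9,0],[0,0.0025,0,-0.0004,0,-9,0],[0,0.0025,0,-0.0004,0,-9,0],[0,0.0025,0,-0.0004,0,-9,0],[0,0,0,0,0,0,0],[0,0,0,0,0,0,0]]' >/dev/null; python3 ax.py
python3 -m handwheel '[[0.05,0,0,0,0,0,0],[0.05,0,0,0,0,0,0],[0.05,0,0,0,0,0,0],[0.05,0,0,-0.05,0,0,0],[0.05,-0.035,0,-0.05,0,4,0],[0.05,0,0,-0.04,0,0,0],[0.05,0,0,0,0,0,0],[0.05,0,0,0,0,0,0]]' >/dev/null; python3 ax.py
python3 - <<'E'
from m import *
im,d,ci=grab("wrist"); a=cv2.resize(im[40:240,200:380],None,fx=2,fy=2,interpolation=cv2.INTER_CUBIC)[::-1,::-1]
s,d,ci=grab("scene"); P=world(d,ci);P[d==0]=9; blobs(P,s,"s",(.025,.08)); b=cv2.resize(s[140:300,150:410],(390,400))
cv2.imwrite("pics/fin.png",np.hstack([a,b[:400]]))
E
```

```text
axle in tool mm [ 0.3  0.6 18.5] phi 32.0 yaw 96.7 ytilt -0.001 F [ 0.4 -1.2  0.9] q6 1.79 grip 20.0 29.99996244907379 t 55.025
axle in tool mm [-2.9  0.6 15.4] phi -3.5 yaw 96.7 ytilt -0.002 F [  0.9   1.3 -21.2] q6 1.0 grip 20.1 29.99621090479195 t 55.775
axle in tool mm [2.890e+01 1.000e-01 1.625e+02] phi -0.0 yaw 96.7 ytilt 0.0 F [ 0.5 -0.6 -1.3] q6 1.36 grip 49.9 0.0 t 56.775
s px [208. 124.] n 248 rect [(np.float64(828.2), np.float64(381.5)), (np.float64(142.8), np.float64(25.9)), np.float64(11.2)] top [(np.float64(849.5), np.float64(383.6)), (np.float64(100.2), np.float64(8.2)), np.float64(3.8)]
s px [274. 142.] n 2103 rect [(np.float64(831.4), np.float64(123.3)), (np.float64(132.4), np.float64(388.6)), np.float64(1.7)] top [(np.float64(835.9), np.float64(123.3)), (np.float64(117.4), np.float64(384.7)), np.float64(1.4)]
s px [341. 162.] n 716 rect [(np.float64(852.2), np.float64(-99.7)), (np.float64(97.0), np.float64(126.8)), np.float64(3.0)] top [(np.float64(852.3), np.float64(-103.9)), (np.float64(94.7), np.float64(117.1)), np.float64(4.6)]
s px [184. 172.] n 917 rect [(np.f
[... 899 characters left out ...]
p.float64(633.6), np.float64(-564.6)), (np.float64(252.4), np.float64(240.7)), np.float64(43.0)] top [(np.float64(634.0), np.float64(-565.1)), (np.float64(251.7), np.float64(240.2)), np.float64(42.7)]
s px [329. 276.] n 853 rect [(np.float64(428.1), np.float64(-263.3)), (np.float64(90.8), np.float64(54.8)), np.float64(10.2)] top [(np.float64(429.3), np.float64(-263.0)), (np.float64(46.6), np.float64(54.6)), np.float64(10.3)]
s px [277. 309.] n 480 rect [(np.float64(287.3), np.float64(-199.4)), (np.float64(57.5), np.float64(97.9)), np.float64(22.6)] top None
s px [369. 349.] n 1513 rect [(np.float64(293.0), np.float64(-413.2)), (np.float64(104.2), np.float64(76.0)), np.float64(13.3)] top None
```

View pics/fin.png

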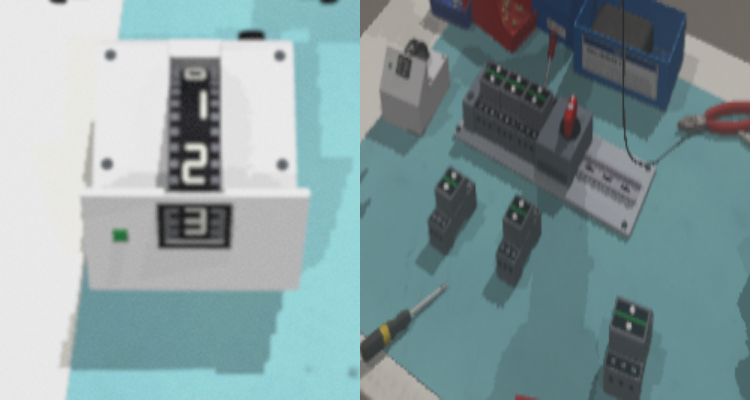

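The window shows 3, the three modules are tight and locked on the rail, and the others stand where they were, with the 36 mm module on the bench. The gripper is clear, so I'm handing in.

```bash
python3 -c "
from bench import ctrl
print(ctrl.close_job())"
```

```text
the job is handed in; nothing more can be done
None
```

The job is handed in: three 45 mm modules stand without gaps on the rail with the stop locked, the 36 mm module is on the bench, and the count window shows 3; one module tilted in the grip and touched the end block on the way, but was levelled and seated.

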